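Load the sample carrier and close it up

ROBOT

A 7-joint arm with a two-finger parallel gripper is mounted at the origin on the work surface. World frame = base frame: x ahead of the robot, y to its left, z up, the work surface at z = 0. Lengths are in mm, angles in rad, forces in N, time in s.
With the tool pointing down it reaches from about 400 to 875 mm from the base axis. Payload 6.5 kg.
Tool frame: the origin (TCP) lies on the centre line of the jaws, within the pads' length; the fingertips stand 19 mm ahead of it and the grasp point (between the pads) is the TCP (env.tcp_to_tips is the distance from the TCP to the fingertips, in mm); z points along the fingers, y is the line along which they close (so a half turn about z gives the same grasp; the last joint's range is limited). The gripper opens to 88 mm and grips with 3 to 60 N. Pads are 18 mm wide; open, the fingers measure 123 mm over their backs; the gripper's body (75 mm by 187 mm) begins 45 mm behind the grasp point.
Start: joints at [-1.197, 0.536, -0.004, 1.538, 0.003, 1.067, -0.071], TCP at [276.737, 588.139, 257.716] pointing down, gripper open.
Joint ranges: [-2.7, 2.7], [-0.37, 2.16], [-1.27, 1.26], [0.24, 2.4], [-1.31, 4.45], [0.19, 1.91], [-2.76, 2.76]. Speed limits (rad/s): [2.39, 2.39, 3.14, 3.14, 3.14, 3.14, 3.14].

INTERFACE

Orientations are given as a unit quaternion [x, y, z, w].
In Python, from rig import env, optics, ticket gives the robot as it stands. The module is installed in compiled form; this text tells all that it offers.
- The arm moves only by the shell command python3 -m pendant 'ROWS'. ROWS is JSON, a list of rows, each an object of numbers: "ax", "ay", "az": the turn, a rotation vector about the tool's x, y, z in degrees; "tx", "ty", "tz": the shift along the tool's x, y, z in mm; "claw": the opening, from 0 (shut) to 1 (fully open). A call has 1 to 8 rows; each row is the pose to reach, as a shift and turn from the pose commanded when the call began, along the tool's axes at that moment; what a row does not reach only later rows make up. A row lasts 1/12 s, in which the tool goes at most 41.7 mm and 7.16 degrees, less where a joint would pass 70% of its speed; a pose out of reach is approached as far as the arm can. A call with a gripper value outside its range is refused whole. The fingers move at their own pace and stop on an object; the grip force is fixed at half the most. Time passes only in rows, so rows that repeat a pose let the fingers close. It gives the time, the measured TCP pose, the force, the opening and the grip force at its end, in the units of the state.
- env.state(): the state, without advancing time (a new reading comes with each control period).
- optics.camera(name): name is "scene" or "top"; returns the picture (400x640x3 uint8, red, green, blue); there is no depth.
- optics.calibration(name): a dict with "camera_matrix" (3x3 intrinsics, pixels), "R" (3x3) and "t" (3): a world point X has camera coordinates R X + t. Camera axes: x right, y down, z forward; pixel columns grow to the right and rows downward; lengths in mm; the calibration is good to about 2 mm. A picture is of the moment at which its call begins. calibration takes no time and is no camera call.
- ticket.close_job(): hands the job in; it is judged then, once.
The state is a dict: "t": time; "q": joint angles; "qd": joint speeds; "effort": joint torques, N m; "eef_pos": TCP position; "tcp_rot": TCP orientation; "contact_force": force on the tool from outside, world axes, zero at the start; "ft_torque": the same for the moment, N m; "width": finger opening in mm; "gripper_force": force on a finger pad.
Only numpy, scipy, OpenCV 4.12 (cv2) and the standard library are available. Lean on these libraries where they do the work, as an engineer would, in place of code of your own. Each camera call takes 0.05 s, during which the arm holds its last target. There are 200 camera calls.

TASK

Load the sample bottles on the bench into the carrier one at a time in the order of the pocket numbers, each upright and all the way down in its own pocket: red in 1, yellow in 2, green in 3, blue in 4, white in 5 (if a colour is missing today, leave its pocket empty and go on). Then put the blue hood over them, fully down on the carrier's base, and only then swing both end clamps all the way down onto it. Leave the beaker, wrench, wash bottle and green adapter where they are.

Things in the scene. Friction and masses are not known exactly. Their poses are not given: they have to be found in the camera images.
- carrier: Fixed carrier: black base plate 130 x 400 x 12 mm (x, y, z) with a white block, 56 x 264 mm, of five open square pockets in a row along y (rim 61.5 mm above the table), and a white bracket (128 mm tall) with a swing clamp 167 mm from the middle at each end. White dots and colour tabs on the plate number the pockets, on the -x (robot) side; 1 is at +y, left. Origin: centre of underside.
- pocket1 (a point): Centre of the floor of pocket 1 (one dot, red tab), 15.5 mm above the table. Pockets are 48 mm square and 46 mm deep, 52 mm apart; same axes as the carrier.
- pocket2 (a point): Centre of the floor of pocket 2 (two dots, yellow tab), 15.5 mm above the table. Pockets are 48 mm square and 46 mm deep, 52 mm apart; same axes as the carrier.
- pocket3 (a point): Centre of the floor of pocket 3 (three dots, green tab), 15.5 mm above the table. Pockets are 48 mm square and 46 mm deep, 52 mm apart; same axes as the carrier.
- pocket4 (a point): Centre of the floor of pocket 4 (four dots, blue tab), 15.5 mm above the table. Pockets are 48 mm square and 46 mm deep, 52 mm apart; same axes as the carrier.
- pocket5 (a point): Centre of the floor of pocket 5 (five dots, white tab), 15.5 mm above the table. Pockets are 48 mm square and 46 mm deep, 52 mm apart; same axes as the carrier.
- seat (a point): Where the hood's origin belongs: middle of the carrier, on top of its base plate (12 mm above the table); same axes as the carrier.
- bottle_red: Glass sample bottle with a red screw cap and a heavy dark steel foot, about 0.2 kg: body 44 mm diameter up to 58 mm, cap 38 mm diameter from 67 mm to the top at 95 mm. Origin: centre of its underside, z towards the cap. Starts upright on the table; may be absent. Belongs in pocket 1 (2 mm play all round).
- bottle_yellow: Glass sample bottle with a yellow screw cap and a heavy dark steel foot, about 0.2 kg: body 44 mm diameter up to 58 mm, cap 38 mm diameter from 67 mm to the top at 95 mm. Origin: centre of its underside, z towards the cap. Starts upright on the table; may be absent. Belongs in pocket 2 (2 mm play all round).
- bottle_green: Glass sample bottle with a green screw cap and a heavy dark steel foot, about 0.2 kg: body 44 mm diameter up to 58 mm, cap 38 mm diameter from 67 mm to the top at 95 mm. Origin: centre of its underside, z towards the cap. Starts upright on the table; may be absent. Belongs in pocket 3 (2 mm play all round).
- bottle_blue: Glass sample bottle with a blue screw cap and a heavy dark steel foot, about 0.2 kg: body 44 mm diameter up to 58 mm, cap 38 mm diameter from 67 mm to the top at 95 mm. Origin: centre of its underside, z towards the cap. Starts upright on the table; may be absent. Belongs in pocket 4 (2 mm play all round).
- bottle_white: Glass sample bottle with a white screw cap and a heavy dark steel foot, about 0.2 kg: body 44 mm diameter up to 58 mm, cap 38 mm diameter from 67 mm to the top at 95 mm. Origin: centre of its underside, z towards the cap. Starts upright on the table; may be absent. Belongs in pocket 5 (2 mm play all round).
- hood: Blue open-bottomed box, 74 x 282 mm outside, 66 x 274 mm inside, 110 mm tall (106 mm inside), about 0.32 kg. White bar handle on top along its y: 14 mm wide, 110 mm long, 136 to 150 mm above the origin, on posts 98 mm apart; grasp its middle. Origin: centre of the lower rim, z up. Goes over the pocket block (5 mm play), rim on the base plate, either way round.
- clamp_left (a joint): Angle of the left clamp (carrier's +y end): steel arm 26 mm wide, 10 mm thick, 73 mm long, red pad at its free end. 0 = down, level inward (-y), 1.5 mm above the seated hood; 1.57 = straight up; more = leaning outward, stop at 2.4. Stiff hinge (0.12 N m, 2 N at the tip): stays where left. Push it over from its outer side, then press down on the pad.
- clamp_left_tip (a point): Middle of the red pad on the left clamp arm, on the face that is uppermost when the clamp is down (outward when it stands up), 62 mm from the hinge; x along the hinge axis.
- clamp_left_hinge (a point): Hinge axis of the left clamp, 128.5 mm above the table; the axis runs along the carrier's x.
- clamp_right (a joint): Angle of the right clamp (carrier's -y end): steel arm 26 mm wide, 10 mm thick, 73 mm long, red pad at its free end. 0 = down, level inward (+y), 1.5 mm above the seated hood; 1.57 = straight up; more = leaning outward, stop at 2.4. Stiff hinge (0.12 N m, 2 N at the tip): stays where left. Push it over from its outer side, then press down on the pad.
- clamp_right_tip (a point): Middle of the red pad on the right clamp arm, on the face that is uppermost when the clamp is down (outward when it stands up), 62 mm from the hinge; x along the hinge axis.
- clamp_right_hinge (a point): Hinge axis of the right clamp, 128.5 mm above the table; the axis runs along the carrier's x.
- beaker: Green glass beaker, 72 mm across, 90 mm tall. Origin: centre of underside. To be left alone.
- wrench: Steel wrench lying on the bench, along its own x. To be left alone.
- wash_bottle: White bottle with red cap, 60 mm across, 130 mm tall. Origin: centre of underside. To be left alone.
- adapter: Green plastic adapter box 60 x 90 x 35 mm. Origin: centre of underside. To be left alone.

How it is judged:
By the outcome, as a careful person would: the job done as asked, in the order asked, and still so for the second after the job is handed in, with the robot touching nothing.
Of bottle_red, bottle_yellow, bottle_green, bottle_blue, bottle_white only 3 to 5 are there at a start; the rules pass over those that are not, and their reading is None.
At some moment in a run one of bottle_red, bottle_yellow, bottle_green, bottle_blue, bottle_white may be knocked a few centimetres aside while the robot is not near it.
It also fails if it takes over 210 s, if anything falls off the work surface, if the arm or the gripper's body presses on something with over 40 N, if the wrist force passes 120 N, or if a joint passes its speed limit or range.

## Working session

There is one attempt and no reset: what is moved stays moved. The work goes in short steps, Python scripts to look and compute and a shell command to move; the robot and the scene stay as the last step left them, time stands still between calls to the robot, and variables do not carry over. Pictures are saved under pics/ and viewed, at most 14 in all, crops included, and the job is handed in when it is done.

```bash
mkdir -p pics; python3 - <<'E'
from rig import env, optics
import cv2
s=env.state();print({k:s[k] for k in('t','eef_pos','tcp_rot','width','contact_force')})
for n in('scene','top'):
    im=optics.camera(n);cv2.imwrite(f'pics/{n}0.png',im[:,:,::-1]);c=optics.calibration(n);print(n,c)
E
```

```text
{'t': 0.0, 'eef_pos': array([276.5038698 , 587.62460993, 256.83848175]), 'tcp_rot': array([ 2.18076882e-01,  9.75931210e-01, -8.54550126e-04, -1.24602118e-04]), 'width': 87.9213918100834, 'contact_force': array([-0.08616939,  0.53382095,  0.69908751])}
scene {'camera_matrix': array([[504.70220645,   0.        , 323.27583967],
       [  0.        , 504.70220645, 212.76479429],
       [  0.        ,   0.        ,   1.        ]]), 'R': array([[ 0.84870023,  0.52887158,  0.00166537],
       [ 0.37933065, -0.60652598, -0.69873779],
       [-0.36853247,  0.59365065, -0.71537594]]), 't': array([-467.22407996, -155.09921014, 1705.96653431])}
top {'camera_matrix': array([[362.07487757,   0.        , 319.60906814],
       [  0.        , 362.07487757, 198.39556823],
       [  0.        ,   0.        ,   1.        ]]), 'R': array([[ 0.02672346, -0.99964208,  0.00125642],
       [-0.98799446, -0.02660335, -0.15218151],
       [ 0.15216046,  0.00282548, -0.98835176]]), 't': array([ -50.08960128,  586.43992216, 1098.16442508])}
```

View pics/scene0.png

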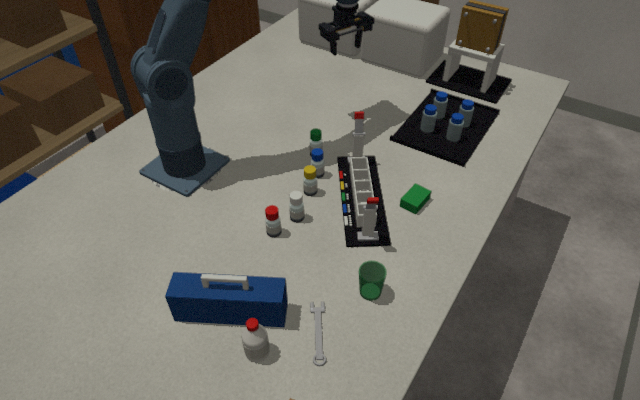

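View pics/top0.png

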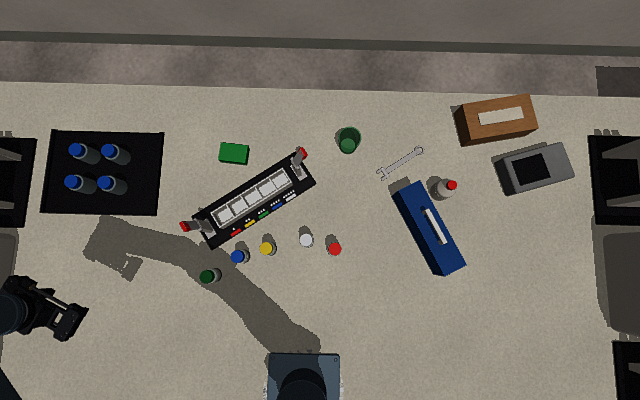

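```bash
python3 - <<'E'
import cv2,numpy as np
a=cv2.imread('pics/top0.png')[130:290,165:355];b=cv2.imread('pics/scene0.png')[100:260,255:445]
cv2.imwrite('pics/crop0.png',cv2.resize(np.vstack([a[:, :]]),None,fx=4,fy=3.7,interpolation=cv2.INTER_NEAREST))
cv2.imwrite('pics/crop1.png',cv2.resize(b,None,fx=4,fy=3.7,interpolation=cv2.INTER_NEAREST))
h=cv2.cvtColor(cv2.imread('pics/top0.png'),cv2.COLOR_BGR2HSV);g=cv2.cvtColor(cv2.imread('pics/scene0.png'),cv2.COLOR_BGR2HSV)
for p in[(334,249),(306,240),(268,248),(239,257),(207,276),(250,250),(435,228),(320,80)]:print('top',p,h[p[1],p[0]])
for p in[(272,212),(296,198),(310,174),(317,155),(315,135),(225,282)]:print('scene',p,g[p[1],p[0]])
E
```

```text
top (334, 249) [  1 214 182]
top (306, 240) [105   5 186]
top (268, 248) [ 25 207 182]
top (239, 257) [111 210 136]
top (207, 276) [ 67 183  57]
top (250, 250) [ 21  38 154]
top (435, 228) [ 22  30 185]
top (320, 80) [ 9 35 96]
scene (272, 212) [  2 215 159]
scene (296, 198) [ 33  13 177]
scene (310, 174) [ 25 208  82]
scene (317, 155) [109 191  92]
scene (315, 135) [ 64 178  56]
scene (225, 282) [110 107  95]
```

View pics/crop0.png

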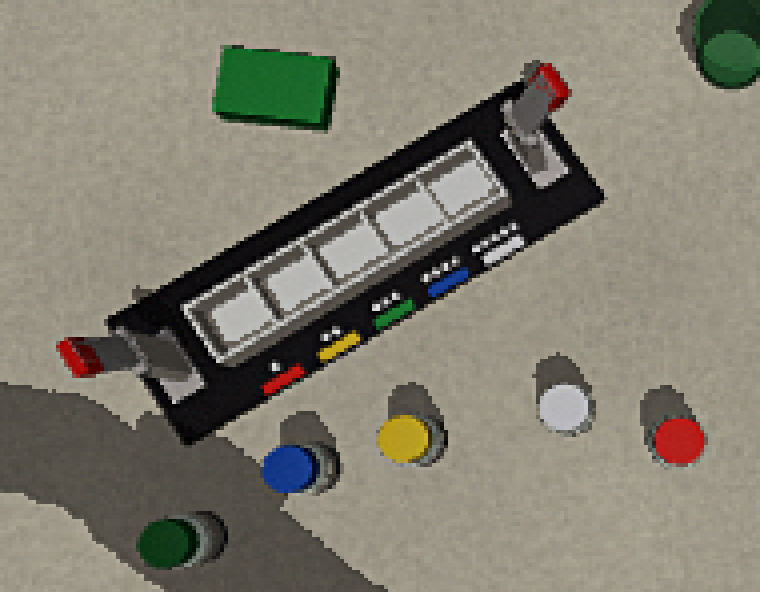

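View pics/crop1.png

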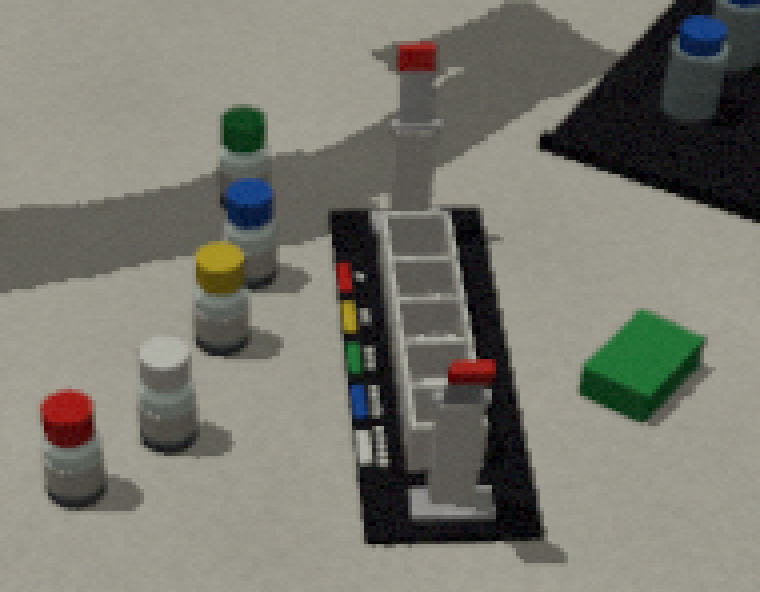

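```bash
cat > v.py <<'E'
import cv2,numpy as np
from rig import env,optics
from scipy.spatial.transform import Rotation as Rot
C={n:optics.calibration(n) for n in('scene','top')}
HUE={'red':[(0,8),(172,180)],'yellow':[(18,34)],'green':[(50,85)],'blue':[(100,125)]}
def shot(n,name=None):
    im=optics.camera(n)
    if name: cv2.imwrite(f'pics/{name}.png',im[:,:,::-1])
    return im
def ray(n,uv):
    c=C[n];d=np.linalg.inv(c['camera_matrix'])@np.array([uv[0],uv[1],1.])
    return -c['R'].T@c['t'],c['R'].T@d
def plane(n,uv,z):
    o,d=ray(n,uv);return o+d*(z-o[2])/d[2]
def proj(n,X):
    c=C[n];p=c['camera_matrix']@(c['R']@np.array(X,float)+c['t']);return p[:2]/p[2]
def tri(uvs):
    A=0;b=0;os=[]
    for n,uv in uvs.items():
        o,d=ray(n,uv);d/=np.linalg.norm(d);P=np.eye(3)-np.outer(d,d);A=A+P;b=b+P@o
        os.append((P,o))
    X=np.linalg.solve(A,b);return X,max(np.linalg.norm(P@(X-o)) for P,o in os)
def mask(im,col):
    h=cv2.cvtColor(im,cv2.COLOR_RGB2HSV)
    if col=='white': return cv2.inRange(h,(0,0,150),(180,20,255))
    if col=='black': return cv2.inRange(h,(0,0,0),(180,255,42))
    return sum(cv2.inRange(h,(a,110,28),(b,255,255)) for a,b in HUE[col])
def blobs(m,amin=20,amax=1e5):
    n,l,s,c=cv2.connectedComponentsWithStats(m,connectivity=4)
    return [(c[i],s[i,4],l==i) for i in range(1,n) if amin<=s[i,4]<=amax]
def caps(ims,z=81,cols=('red','yellow','green','blue','white')):
    """caps: blobs of each colour, matched across the two views at the cap's middle height"""
    r={}
    for col in cols:
        T=blobs(mask(ims['top'],col),60,230);S=blobs(mask(ims['scene'],col),50,420)
        best=[]
        for t,ta,_ in T:
            for s,sa,_ in S:
                X,e=tri({'top':t,'scene':s})
                if e<6 and abs(X[2]-z)<9 and np.hypot(*X[:2])<900: best.append((X.round(1).tolist(),round(e,1),plane('top',t,z)[:2].round(1).tolist(),plane('scene',s,z)[:2].round(1).tolist(),ta,sa))
        r[col]=best
    return r
def go(x,y,z,yaw=None):
    """shift (tool axes) and turn to a target with tool down; yaw = world angle of the closing line"""
    s=env.state();R=Rot.from_quat(s['tcp_rot']);M=R.as_matrix()
    d=M.T@(np.array([x,y,z])-s['eef_pos'])
    out={'shift':d.round(1).tolist()}
    cur=np.arctan2(M[1,1],M[0,1])
    a=0 if yaw is None else (yaw-cur+np.pi/2)%np.pi-np.pi/2
    th=cur+a; ydes=np.array([np.cos(th),np.sin(th),0]);zd=np.array([0,0,-1.]);D=np.c_[np.cross(ydes,zd),ydes,zd]
    out['turn']=np.degrees((R.inv()*Rot.from_matrix(D)).as_rotvec()).round(1).tolist()
    out['q7']=round(float(s['q'][6]),2);print(out);return out
E
python3 - <<'E'
from v import *
ims={n:shot(n) for n in C}
for k,v in caps(ims).items():print(k,v)
for n in C:
    m=mask(ims[n],'black');
    for c,a,l in blobs(m,600,20000):
        ct,_=cv2.findContours(l.astype('uint8'),0,2);ct=max(ct,key=len)[:,0,:]
        P=np.array([plane(n,p,12)[:2] for p in ct],np.float32)
        print(n,c.round(),a,cv2.minAreaRect(P))
    b=mask(ims[n],'blue') if n=='top' else cv2.inRange(cv2.cvtColor(ims[n],cv2.COLOR_RGB2HSV),(100,80,28),(125,255,255))
    for c,a,l in blobs(b,900):
        ys,xs=np.where(l);hull=cv2.convexHull(np.c_[xs,ys].astype(np.int32))
        f=np.zeros(l.shape,'uint8');cv2.fillConvexPoly(f,hull,255)
        h=cv2.cvtColor(ims[n],cv2.COLOR_RGB2HSV);w=cv2.inRange(h,(0,0,125),(180,70,255))&cv2.erode(f,np.ones((5,5)))
        for c2,a2,l2 in blobs(w,30):
            ct,_=cv2.findContours(l2.astype('uint8'),0,2);ct=max(ct,key=len)[:,0,:]
            print('handle',n,c2.round(1),a2,plane(n,c2,147).round(1),cv2.minAreaRect(np.array([plane(n,p,150)[:2] for p in ct],np.float32)))
T=blobs(mask(ims['top'],'red'),15);S=blobs(mask(ims['scene'],'red'),15)
for t,a,_ in T:
    for s,b,_ in S:
        X,e=tri({'top':t,'scene':s})
        if e<6: print('redpad',t.round(),s.round(),X.round(1),round(e,1),a,b)
E
```

```text
red [([430.4, -83.4, 85.3], np.float64(1.6), [431.7, -82.6], [426.4, -81.1], np.int32(131), np.int32(166))]
yellow [([426.5, 120.9, 86.9], np.float64(1.4), [427.7, 122.6], [421.7, 125.5], np.int32(141), np.int32(152))]
green [([338.4, 294.4, 82.6], np.float64(2.2), [340.0, 296.4], [335.7, 294.5], np.int32(128), np.int32(103))]
blue [([400.2, 205.0, 86.7], np.float64(1.5), [401.3, 207.2], [395.4, 209.8], np.int32(144), np.int32(135))]
white []
scene [110.  56.] 1234 ((-841.8557739257812, 406.4420166015625), (54.42320251464844, 1160.28955078125), 56.34789276123047)
scene [188.  33.] 1489 ((-658.6498413085938, 727.8738403320312), (163.79855346679688, 691.81640625), 31.407629013061523)
scene [345.  25.] 1178 ((-50.078041076660156, 1158.495361328125), (246.9660186767578, 530.20654296875), 14.048515319824219)
scene [469.  83.] 1520 ((618.7229614257812, 1013.9339599609375), (297.5815124511719, 205.34124755859375), 0.1489400416612625)
scene [170.  84.] 974 ((-399.8258361816406, 338.85260009765625), (159.42984008789062, 275.81829833984375), 38.74755859375)
scene [446. 131.] 3365 ((658.9317016
[... 1355 characters left out ...]
9.] 1361 ((91.96664428710938, -983.3360595703125), (82.81121063232422, 166.5481414794922), 89.95133209228516)
top [302. 386.] 1265 ((27.555532455444336, 6.339912414550781), (87.57598114013672, 149.66958618164062), 1.5047887563705444)
handle top [435.8 225.8] 172 [ 502.1 -366.4  147. ] ((502.00457763671875, -365.4891052246094), (108.0771713256836, 12.698183059692383), 28.204980850219727)
redpad [303. 153.] [373. 200.] [693.4  15.  189.2] 0.2 60 80
redpad [451. 185.] [252. 324.] [ 625.5 -422.4  126.3] 1.1 80 140
redpad [185. 226.] [359. 115.] [478.5 328.1 193.7] 0.7 81 70
redpad [235. 232.] [341. 174.] [475.7 229.9  18.8] 1.0 46 34
redpad [334. 248.] [271. 213.] [430.4 -83.4  85.3] 1.6 131 166
```

```bash
python3 - <<'E'
from v import *
go(430.4,-83.4,160,np.radians(124.6))
im=cv2.imread('pics/top0.png')[:,:,::-1]; im=np.ascontiguousarray(im)
print([(c.round(1),a,plane('top',c,88).round(1)) for c,a,_ in blobs(mask(im,'white'),40,400)])
im=np.ascontiguousarray(cv2.imread('pics/scene0.png')[:,:,::-1])
print([(c.round(1),a,plane('scene',c,81).round(1)) for c,a,_ in blobs(mask(im,'white'),20,600)])
E
```

```text
{'shift': [-424.9, -541.8, 97.8], 'turn': [-0.1, -0.0, -59.8], 'q7': -0.07}
[(array([302.1, 174.8]), np.int32(46), array([652.7,  21.2,  88. ])), (array([279.8, 180. ]), np.int32(129), array([634.5,  88.7,  88. ])), (array([267.1, 188.1]), np.int32(149), array([608.4, 126.5,  88. ])), (array([252.9, 197. ]), np.int32(141), array([579.9, 168.2,  88. ])), (array([239.1, 205.8]), np.int32(134), array([551.8, 208.4,  88. ])), (array([225. , 214.6]), np.int32(130), array([523.9, 249.5,  88. ])), (array([435.9, 225.9]), np.int32(116), array([ 506.9, -385.7,   88. ])), (array([305.5, 239.6]), np.int32(121), array([455.3,   4.4,  88. ]))]
[(array([328.7,   1.3]), np.int32(53), array([-181.7, 1224. ,   81. ])), (array([361.1,   1.8]), np.int32(25), array([ -46.2, 1303. ,   81. ])), (array([471.2,  50.4]), np.int32(131), array([ 574.9, 1127.4,   81. ])), (array([163.5, 187.9]), np.int32(27), array([  91. , -169.1,   81. ])), (array([355.8, 198.6]), np.int32(25), array([602.8,  96.8,  81. ])), (array([295.6, 194.3]), np.int32(90), array([442.5,  18.1,  81. ])), (array([345.7, 220.1]), np.int32(23), array([621.4,   5.4,  81. ])), (array([223.3, 276.6]), np.int32(182), array([ 457.2, -330.8,   81. ]))]
```

```bash
python3 -m pendant '[{"tx":-20,"ty":-25},{"tx":-45,"ty":-57},{"tx":-70,"ty":-90},{"tx":-95,"ty":-120},{"tx":-120,"ty":-152},{"tx":-145,"ty":-184},{"tx":-170,"ty":-216},{"tx":-195,"ty":-248}]'
python3 -m pendant '[{"tx":-25,"ty":-32,"az":-7},{"tx":-50,"ty":-64,"az":-14},{"tx":-75,"ty":-96,"az":-21},{"tx":-100,"ty":-127,"az":-28},{"tx":-125,"ty":-159,"az":-35},{"tx":-150,"ty":-190,"az":-42},{"tx":-175,"ty":-222,"az":-49},{"tx":-200,"ty":-254,"az":-56}]'
python3 -c "
from v import *
go(430.4,-83.4,160,np.radians(124.6))"
```

```text
{'shift': [-424.9, -541.8, 97.8], 'turn': [-0.1, -0.0, -59.8], 'q7': -0.07}$[0]: bad value
$[0]: bad value
```

```bash
python3 -m pendant '[{"ax":0,"ay":0,"az":0,"tx":-20,"ty":-25,"tz":0,"claw":1},{"ax":0,"ay":0,"az":0,"tx":-45,"ty":-57,"tz":0,"claw":1}]'; python3 -m pendant '[{"tx":-20,"ty":-25,"claw":1}]'
```

```text
t: 0.37
eef_pos: [291.4, 519.0, 257.1]
tcp_rot: [0.216, 0.976, 0.001, -0.001]
contact_force: [1.8, -0.2, -0.1]
width: 87.9
gripper_force: 0.0$[0]: bad value
```

```bash
P="python3 -m pendant"; python3 -m pendant '[{"ax":0,"ay":0,"az":0,"tx":-25,"ty":-32,"tz":0,"claw":1},{"ax":0,"ay":0,"az":0,"tx":-190,"ty":-242,"tz":0,"claw":1},{"ax":0,"ay":0,"az":0,"tx":-190,"ty":-242,"tz":0,"claw":1},{"ax":0,"ay":0,"az":0,"tx":-190,"ty":-242,"tz":0,"claw":1},{"ax":0,"ay":0,"az":0,"tx":-190,"ty":-242,"tz":0,"claw":1},{"ax":0,"ay":0,"az":0,"tx":-190,"ty":-242,"tz":0,"claw":1},{"ax":0,"ay":0,"az":0,"tx":-190,"ty":-242,"tz":0,"claw":1},{"ax":0,"ay":0,"az":0,"tx":-190,"ty":-242,"tz":0,"claw":1}]'
python3 -m pendant '[{"ax":0,"ay":0,"az":-7,"tx":-25,"ty":-32,"tz":0,"claw":1},{"ax":0,"ay":0,"az":-56,"tx":-190,"ty":-242,"tz":90,"claw":1},{"ax":0,"ay":0,"az":-56,"tx":-190,"ty":-242,"tz":90,"claw":1},{"ax":0,"ay":0,"az":-56,"tx":-190,"ty":-242,"tz":90,"claw":1},{"ax":0,"ay":0,"az":-56,"tx":-190,"ty":-242,"tz":90,"claw":1},{"ax":0,"ay":0,"az":-56,"tx":-190,"ty":-242,"tz":90,"claw":1},{"ax":0,"ay":0,"az":-56,"tx":-190,"ty":-242,"tz":90,"claw":1},{"ax":0,"ay":0,"az":-60,"tx":-190,"ty":-242,"tz":90,"claw":1}]'
python3 -c "
from v import *
go(430.4,-83.4,160,np.radians(124.6))"
```

```text
t: 1.03
eef_pos: [362.7, 212.1, 257.6]
tcp_rot: [0.221, 0.975, -0.001, 0.0]
contact_force: [-0.2, -0.1, -0.1]
width: 88.4
gripper_force: 0.0
t: 1.7
eef_pos: [420.0, -29.6, 185.6]
tcp_rot: [-0.178, 0.984, 0.0, 0.0]
contact_force: [0.3, 1.1, 0.2]
width: 88.1
gripper_force: 0.0
{'shift': [9.1, -54.0, 25.6], 'turn': [0.0, 0.0, -14.1], 'q7': 1.98}
```

```bash
python3 -m pendant '[{"ax":0,"ay":0,"az":-7,"tx":4,"ty":-26,"tz":10,"claw":1},{"ax":0,"ay":0,"az":-14,"tx":9,"ty":-54,"tz":20,"claw":1},{"ax":0,"ay":0,"az":-14,"tx":9,"ty":-54,"tz":20,"claw":1},{"ax":0,"ay":0,"az":-14,"tx":9,"ty":-54,"tz":20,"claw":1}]'
python3 -c "
from v import *
ims={n:shot(n,n+'1') for n in C}
for k,v in caps(ims).items():print(k,v)
go(430.4,-83.4,82,np.radians(124.6))"
```

```text
t: 2.03
eef_pos: [429.7, -83.6, 165.4]
tcp_rot: [-0.292, 0.956, 0.0, -0.001]
contact_force: [-0.9, -0.1, 0.1]
width: 88.2
gripper_force: 0.0
red []
yellow [([426.8, 121.1, 85.8], np.float64(1.2), [427.8, 122.6], [422.8, 124.7], np.int32(140), np.int32(145))]
green [([338.6, 293.1, 84.0], np.float64(1.7), [339.7, 295.2], [335.3, 295.1], np.int32(135), np.int32(106))]
blue [([400.4, 204.7, 86.8], np.float64(1.3), [401.4, 206.8], [395.6, 209.7], np.int32(143), np.int32(132))]
white []
{'shift': [0.9, -2.0, 84.0], 'turn': [0.0, 0.0, -0.4], 'q7': 2.34}
```

View pics/scene1.png

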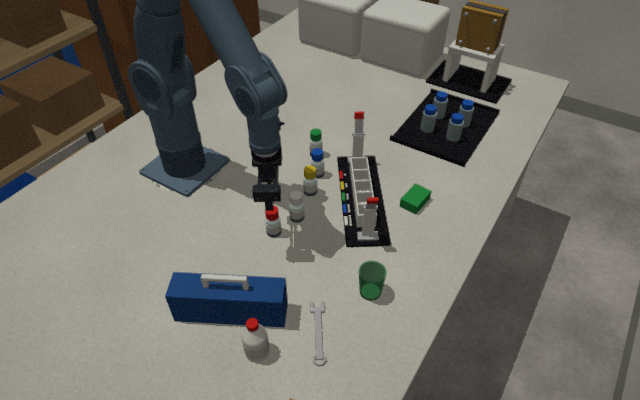

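```bash
python3 -m pendant '[{"ax":0,"ay":0,"az":0,"tx":1,"ty":-1,"tz":30,"claw":1},{"ax":0,"ay":0,"az":0,"tx":1,"ty":-1,"tz":60,"claw":1},{"ax":0,"ay":0,"az":0,"tx":1,"ty":-1,"tz":84,"claw":1},{"ax":0,"ay":0,"az":0,"tx":1,"ty":-1,"tz":84,"claw":1},{"ax":0,"ay":0,"az":0,"tx":1,"ty":-1,"tz":84,"claw":0.4},{"ax":0,"ay":0,"az":0,"tx":1,"ty":-1,"tz":84,"claw":0.3},{"ax":0,"ay":0,"az":0,"tx":1,"ty":-1,"tz":84,"claw":0.3},{"ax":0,"ay":0,"az":0,"tx":1,"ty":-1,"tz":84,"claw":0.3}]'
python3 -m pendant '[{"ax":0,"ay":0,"az":0,"tx":0,"ty":0,"tz":0,"claw":0.3},{"ax":0,"ay":0,"az":0,"tx":0,"ty":0,"tz":0,"claw":0.3},{"ax":0,"ay":0,"az":0,"tx":0,"ty":0,"tz":0,"claw":0.6},{"ax":0,"ay":0,"az":0,"tx":0,"ty":0,"tz":0,"claw":0.8},{"ax":0,"ay":0,"az":0,"tx":0,"ty":0,"tz":0,"claw":0.8}]'

```

```text
t: 2.8
eef_pos: [430.9, -83.2, 83.3]
tcp_rot: [-0.295, 0.956, -0.0, 0.001]
contact_force: [-0.8, -0.3, 0.1]
width: 63.5
gripper_force: 0.0
t: 3.22
eef_pos: [429.8, -83.5, 81.9]
tcp_rot: [-0.294, 0.956, 0.0, 0.0]
contact_force: [0.6, 0.2, -0.6]
width: 64.4
gripper_force: 0.0
```

```bash
python3 -m pendant '[{"ax":0,"ay":0,"az":0,"tx":0,"ty":0,"tz":0,"claw":0.3},{"ax":0,"ay":0,"az":0,"tx":0,"ty":0,"tz":0,"claw":0.3},{"ax":0,"ay":0,"az":0,"tx":0,"ty":0,"tz":0,"claw":0.3},{"ax":0,"ay":0,"az":0,"tx":0,"ty":0,"tz":0,"claw":0.3},{"ax":0,"ay":0,"az":0,"tx":0,"ty":0,"tz":0,"claw":0.3}]'
python3 -m pendant '[{"ax":0,"ay":0,"az":0,"tx":0,"ty":0,"tz":0,"claw":0.6},{"ax":0,"ay":0,"az":0,"tx":0,"ty":0,"tz":0,"claw":0.6},{"ax":0,"ay":0,"az":7,"tx":0,"ty":0,"tz":0,"claw":0.6},{"ax":0,"ay":0,"az":14,"tx":0,"ty":0,"tz":0,"claw":0.6},{"ax":0,"ay":0,"az":21,"tx":0,"ty":0,"tz":0,"claw":0.6},{"ax":0,"ay":0,"az":28,"tx":0,"ty":0,"tz":0,"claw":0.6},{"ax":0,"ay":0,"az":35,"tx":0,"ty":0,"tz":0,"claw":0.6},{"ax":0,"ay":0,"az":42,"tx":0,"ty":0,"tz":0,"claw":0.6}]'
python3 -m pendant '[{"ax":0,"ay":0,"az":7,"tx":0,"ty":0,"tz":0,"claw":0.6},{"ax":0,"ay":0,"az":14,"tx":0,"ty":0,"tz":0,"claw":0.6},{"ax":0,"ay":0,"az":21,"tx":0,"ty":0,"tz":0,"claw":0.6},{"ax":0,"ay":0,"az":28,"tx":0,"ty":0,"tz":0,"claw":0.6},{"ax":0,"ay":0,"az":35,"tx":0,"ty":0,"tz":0,"claw":0.6},{"ax":0,"ay":0,"az":42,"tx":0,"ty":0,"tz":0,"claw":0.6},{"ax":0,"ay":0,"az":48,"tx":0,"ty":0,"tz":0,"claw":0.4},{"ax":0,"ay":0,"az":48,"tx":0,"ty":0,"tz":0,"claw":0.2}]'
python3 -m pendant '[{"ax":0,"ay":0,"az":0,"tx":0,"ty":0,"tz":0,"claw":0.2},{"ax":0,"ay":0,"az":0,"tx":0,"ty":0,"tz":0,"claw":0.2},{"ax":0,"ay":0,"az":0,"tx":0,"ty":0,"tz":0,"claw":0.2},{"ax":0,"ay":0,"az":0,"tx":0,"ty":0,"tz":0,"claw":0.2},{"ax":0,"ay":0,"az":0,"tx":0,"ty":0,"tz":0,"claw":0.2}]'

```

```text
t: 3.63
eef_pos: [429.7, -83.3, 81.9]
tcp_rot: [-0.294, 0.956, 0.0, -0.0]
contact_force: [-1.0, 0.9, 1.6]
width: 37.4
gripper_force: 30.0
t: 4.3
eef_pos: [429.9, -83.4, 81.9]
tcp_rot: [0.071, 0.998, 0.0, 0.0]
contact_force: [-0.0, 0.9, 0.2]
width: 52.6
gripper_force: 0.0
t: 4.97
eef_pos: [429.8, -83.2, 81.8]
tcp_rot: [0.469, 0.883, -0.0, -0.0]
contact_force: [-0.7, -0.5, -0.4]
width: 41.6
gripper_force: 0.0
t: 5.38
eef_pos: [429.7, -83.4, 81.9]
tcp_rot: [0.467, 0.884, 0.0, -0.0]
contact_force: [-0.0, -0.2, -1.8]
width: 37.0
gripper_force: 30.0
```

```bash
python3 - <<'E'
from v import *
ims={n:np.ascontiguousarray(cv2.imread(f'pics/{n}0.png')[:,:,::-1]) for n in C}
cx={'scene':(364,208),'top':(253,201)};cen={}
for n in C:
    for c,a,l in blobs(mask(ims[n],'black'),600,20000):
        if np.hypot(*(c-cx[n]))<5:
            ct,_=cv2.findContours(l.astype('uint8'),0,2);ct=max(ct,key=len)[:,0,:]
            for z in(12,17):
                P=np.array([plane(n,p,z)[:2] for p in ct],np.float32);r=cv2.minAreaRect(P);print(n,z,r)
            cen[n]=proj(n,[*r[0],17])
print(tri(cen))
yaw=np.radians(34.6);ex=np.array([np.cos(yaw),np.sin(yaw),0]);ey=np.array([-ex[1],ex[0],0])
o=tri(cen)[0]
# tabs triangulated, in carrier axes
for col in('red','yellow','green','blue'):
    for t,a,_ in blobs(mask(ims['top'],col),15,70):
        for s,b,_ in blobs(mask(ims['scene'],col),15,60):
            X,e=tri({'top':t,'scene':s})
            if e<5 and X[2]<40 and np.hypot(*(X-o)[:2])<250: print(col,X.round(1),round(e,1),'carrier xy',(X-o)@ex,(X-o)@ey)
# rim outline of the block from white mask, top view: floors
W=cv2.inRange(cv2.cvtColor(ims['top'],cv2.COLOR_RGB2HSV),(0,0,90),(180,30,255))
for c,a,l in blobs(W,800,3000):
    ct,_=cv2.findContours(l.astype('uint8'),0,2);P=np.array([plane('top',p,61.5)[:2] for p in max(ct,key=len)[:,0,:]],np.float32);print('block',c,a,cv2.minAreaRect(P))
E
```

```text
scene 12 ((582.379150390625, 175.5520477294922), (126.99732208251953, 401.5505065917969), 34.58330154418945)
scene 17 ((584.6580200195312, 170.8497772216797), (126.42051696777344, 399.72662353515625), 34.58330154418945)
top 12 ((583.3810424804688, 178.92477416992188), (131.3519744873047, 397.1632080078125), 34.60967254638672)
top 17 ((582.6511840820312, 177.99380493164062), (130.78713989257812, 395.45526123046875), 34.60970687866211)
(array([582.51674817, 178.33412798,  10.26629131]), np.float64(1.4064735718879473))
red [475.7 229.9  18.8] 1.1 carrier xy -58.59857203055667 103.09220185191454
yellow [505.1 187.9  17. ] 1.3 carrier xy -58.34336788693083 51.814853376983066
green [534.6 144.9  17.3] 1.2 carrier xy -58.39233460160678 -0.3231651835515537
blue [563.9 102.1  17.2] 1.0 carrier xy -58.611344359518476 -52.126283323906854
block [252.46888694 196.70990359] 1141 ((584.089111328125, 179.08718872070312), (57.70906066894531, 263.5184326171875), 34.54944610595703)
```

```bash
cat >> v.py <<'E'
CEN=np.array([582.4,178.1]);YAW=np.radians(34.58);EY=np.array([-np.sin(YAW),np.cos(YAW)]);EX=np.array([np.cos(YAW),np.sin(YAW)])
def pocket(k): return CEN+EY*(104-52*(k-1))
E
python3 -m pendant '[{"ax":0,"ay":0,"az":0,"tx":0,"ty":0,"tz":-15,"claw":0.2},{"ax":0,"ay":0,"az":0,"tx":0,"ty":0,"tz":-45,"claw":0.2},{"ax":0,"ay":0,"az":0,"tx":0,"ty":0,"tz":-80,"claw":0.2},{"ax":0,"ay":0,"az":0,"tx":0,"ty":0,"tz":-115,"claw":0.2},{"ax":0,"ay":0,"az":0,"tx":0,"ty":0,"tz":-135,"claw":0.2},{"ax":0,"ay":0,"az":0,"tx":0,"ty":0,"tz":-135,"claw":0.2}]'
python3 -c "
from v import *
go(*pocket(1),215,YAW)"
```

```text
t: 5.88
eef_pos: [432.0, -83.9, 220.2]
tcp_rot: [0.467, 0.884, 0.002, 0.003]
contact_force: [1.0, -0.5, -2.9]
width: 37.0
gripper_force: 30.0
{'shift': [235.8, 271.2, 6.3], 'turn': [0.4, 0.2, -0.3], 'q7': 1.01}
```

```bash
python3 -m pendant '[{"ax":0,"ay":0,"az":0,"tx":13,"ty":15,"tz":0,"claw":0.2},{"ax":0,"ay":0,"az":0,"tx":36,"ty":42,"tz":0,"claw":0.2},{"ax":0,"ay":0,"az":0,"tx":62,"ty":72,"tz":0,"claw":0.2},{"ax":0,"ay":0,"az":0,"tx":88,"ty":102,"tz":0,"claw":0.2},{"ax":0,"ay":0,"az":0,"tx":114,"ty":132,"tz":0,"claw":0.2},{"ax":0,"ay":0,"az":0,"tx":140,"ty":162,"tz":0,"claw":0.2},{"ax":0,"ay":0,"az":0,"tx":166,"ty":192,"tz":0,"claw":0.2},{"ax":0,"ay":0,"az":0,"tx":190,"ty":220,"tz":0,"claw":0.2}]'
python3 -m pendant '[{"ax":0,"ay":0,"az":0,"tx":20,"ty":24,"tz":0,"claw":0.2},{"ax":0,"ay":0,"az":0,"tx":36,"ty":44,"tz":15,"claw":0.2},{"ax":0,"ay":0,"az":0,"tx":43,"ty":53,"tz":30,"claw":0.2},{"ax":0,"ay":0,"az":0,"tx":43,"ty":53,"tz":45,"claw":0.2},{"ax":0,"ay":0,"az":0,"tx":43,"ty":53,"tz":50,"claw":0.2},{"ax":0,"ay":0,"az":0,"tx":43,"ty":53,"tz":50,"claw":0.2},{"ax":0,"ay":0,"az":0,"tx":43,"ty":53,"tz":50,"claw":0.2}]'
python3 -c "
from v import *
go(*pocket(1),97.5,YAW)
shot('scene','s2')"
```

```text
t: 6.55
eef_pos: [504.1, 199.9, 215.4]
tcp_rot: [0.467, 0.884, -0.0, -0.001]
contact_force: [0.5, -0.7, -1.6]
width: 37.1
gripper_force: 30.0
t: 7.13
eef_pos: [524.2, 261.7, 166.5]
tcp_rot: [0.468, 0.884, -0.001, -0.0]
contact_force: [0.8, -0.2, -1.1]
width: 37.3
gripper_force: 30.0
{'shift': [2.1, 0.5, 69.0], 'turn': [-0.1, -0.0, -0.4], 'q7': 0.47}
```

View pics/s2.png

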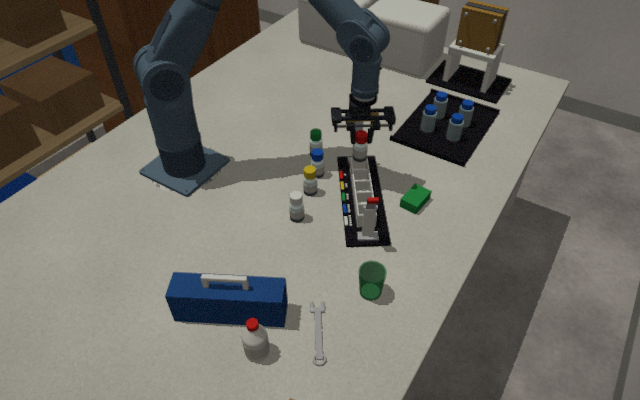

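```bash
python3 -m pendant '[{"ax":0,"ay":0,"az":-0.4,"tx":2,"ty":0.5,"tz":8,"claw":0.2},{"ax":0,"ay":0,"az":-0.4,"tx":2,"ty":0.5,"tz":14,"claw":0.2},{"ax":0,"ay":0,"az":-0.4,"tx":2,"ty":0.5,"tz":19,"claw":0.2},{"ax":0,"ay":0,"az":-0.4,"tx":2,"ty":0.5,"tz":24,"claw":0.2},{"ax":0,"ay":0,"az":-0.4,"tx":2,"ty":0.5,"tz":28,"claw":0.2},{"ax":0,"ay":0,"az":-0.4,"tx":2,"ty":0.5,"tz":32,"claw":0.2}]'
python3 -c "
from v import *
go(*pocket(1),97.5,YAW)"
```

```text
t: 7.68
eef_pos: [523.6, 264.7, 134.5]
tcp_rot: [0.465, 0.886, -0.0, -0.0]
contact_force: [-0.5, -0.4, -2.3]
width: 37.0
gripper_force: 30.0
{'shift': [-0.6, -0.7, 37.0], 'turn': [-0.0, -0.0, 0.1], 'q7': 0.5}
```

```bash
python3 -m pendant '[{"ax":0,"ay":0,"az":0,"tx":-0.5,"ty":-0.5,"tz":9,"claw":0.2},{"ax":0,"ay":0,"az":0,"tx":-0.5,"ty":-0.5,"tz":17,"claw":0.2},{"ax":0,"ay":0,"az":0,"tx":-0.5,"ty":-0.5,"tz":25,"claw":0.2},{"ax":0,"ay":0,"az":0,"tx":-0.5,"ty":-0.5,"tz":31,"claw":0.2},{"ax":0,"ay":0,"az":0,"tx":-0.5,"ty":-0.5,"tz":36,"claw":0.2},{"ax":0,"ay":0,"az":0,"tx":-0.5,"ty":-0.5,"tz":36.5,"claw":0.2},{"ax":0,"ay":0,"az":0,"tx":-0.5,"ty":-0.5,"tz":37,"claw":0.2},{"ax":0,"ay":0,"az":0,"tx":-0.5,"ty":-0.5,"tz":37,"claw":0.2}]'
python3 -m pendant '[{"ax":0,"ay":0,"az":0,"tx":0,"ty":0,"tz":0,"claw":0.5},{"ax":0,"ay":0,"az":0,"tx":0,"ty":0,"tz":0,"claw":0.6},{"ax":0,"ay":0,"az":0,"tx":0,"ty":0,"tz":0,"claw":0.7},{"ax":0,"ay":0,"az":0,"tx":0,"ty":0,"tz":-30,"claw":0.7},{"ax":0,"ay":0,"az":0,"tx":0,"ty":0,"tz":-70,"claw":0.7},{"ax":0,"ay":0,"az":0,"tx":0,"ty":0,"tz":-100,"claw":0.7}]'
python3 -c "
from v import *
ims={n:shot(n,n+'3') for n in C}
for k,v in caps(ims).items():print(k,v)
for k,v in caps(ims,96.5).items():print(k,v)
go(426.4,121.1,200,YAW+np.pi/2)"
```

```text
t: 8.35
eef_pos: [523.6, 264.1, 98.0]
tcp_rot: [0.465, 0.886, 0.0, -0.0]
contact_force: [0.2, 0.6, -2.6]
width: 36.6
gripper_force: 30.0
t: 8.85
eef_pos: [524.0, 263.8, 200.2]
tcp_rot: [0.465, 0.885, 0.0, 0.0]
contact_force: [-0.1, 0.1, 0.3]
width: 61.4
gripper_force: 0.0
red []
yellow [([426.7, 120.7, 87.2], np.float64(1.5), [427.9, 122.5], [421.7, 125.5], np.int32(141), np.int32(152))]
green [([338.8, 293.5, 83.1], np.float64(2.3), [340.4, 295.6], [335.7, 294.1], np.int32(125), np.int32(101))]
blue [([400.4, 204.8, 86.9], np.float64(1.5), [401.5, 207.1], [395.4, 209.8], np.int32(145), np.int32(135))]
white []
red []
yellow []
green []
blue [([610.4, 615.7, 99.1], np.float64(1.2), [611.8, 618.3], [608.6, 618.0], np.int32(191), np.int32(118))]
white [([454.0, 3.0, 99.4], np.float64(1.5), [455.2, 4.0], [451.1, 4.4], np.int32(121), np.int32(91))]
{'shift': [-61.4, -164.3, 1.6], 'turn': [0.4, 0.4, -90.0], 'q7': 0.45}
```

```bash
python3 -m pendant '[{"ax":0,"ay":0,"az":-7,"tx":-6,"ty":-16,"tz":0,"claw":0.7},{"ax":0,"ay":0,"az":-14,"tx":-16,"ty":-44,"tz":0,"claw":0.7},{"ax":0,"ay":0,"az":-21,"tx":-28,"ty":-74,"tz":0,"claw":0.7},{"ax":0,"ay":0,"az":-28,"tx":-39,"ty":-104,"tz":0,"claw":0.7},{"ax":0,"ay":0,"az":-35,"tx":-49,"ty":-132,"tz":0,"claw":0.7},{"ax":0,"ay":0,"az":-42,"tx":-57,"ty":-152,"tz":0,"claw":0.7},{"ax":0,"ay":0,"az":-49,"tx":-61,"ty":-164,"tz":0,"claw":0.7},{"ax":0,"ay":0,"az":-56,"tx":-61,"ty":-164,"tz":0,"claw":0.7}]'
python3 -m pendant '[{"ax":0,"ay":0,"az":-7,"tx":0,"ty":0,"tz":10,"claw":0.7},{"ax":0,"ay":0,"az":-14,"tx":0,"ty":0,"tz":20,"claw":0.7},{"ax":0,"ay":0,"az":-21,"tx":0,"ty":0,"tz":30,"claw":0.7},{"ax":0,"ay":0,"az":-28,"tx":0,"ty":0,"tz":40,"claw":0.7},{"ax":0,"ay":0,"az":-34,"tx":0,"ty":0,"tz":50,"claw":0.7},{"ax":0,"ay":0,"az":-34,"tx":0,"ty":0,"tz":50,"claw":0.7},{"ax":0,"ay":0,"az":-34,"tx":0,"ty":0,"tz":50,"claw":0.7}]'
python3 -c "
from v import *
go(426.2,120.8,82,YAW+np.pi/2)"
```

```text
t: 9.62
eef_pos: [421.1, 118.0, 197.6]
tcp_rot: [-0.007, 1.0, -0.0, -0.001]
contact_force: [0.2, -0.2, -0.8]
width: 61.5
gripper_force: 0.0
t: 10.2
eef_pos: [422.9, 120.3, 147.6]
tcp_rot: [-0.296, 0.955, 0.0, -0.001]
contact_force: [0.1, -0.4, 0.0]
width: 62.3
gripper_force: 0.0
{'shift': [-3.1, -1.5, 65.6], 'turn': [0.0, -0.1, -0.1], 'q7': 1.99}
```

Descend, double grip, lift.

```bash
python3 -m pendant '[{"ax":0,"ay":0,"az":0,"tx":-3,"ty":-1.5,"tz":20,"claw":0.7},{"ax":0,"ay":0,"az":0,"tx":-3,"ty":-1.5,"tz":45,"claw":0.7},{"ax":0,"ay":0,"az":0,"tx":-3,"ty":-1.5,"tz":65.5,"claw":0.7},{"ax":0,"ay":0,"az":0,"tx":-3,"ty":-1.5,"tz":65.5,"claw":0.7},{"ax":0,"ay":0,"az":0,"tx":-3,"ty":-1.5,"tz":65.5,"claw":0.5},{"ax":0,"ay":0,"az":0,"tx":-3,"ty":-1.5,"tz":65.5,"claw":0.2},{"ax":0,"ay":0,"az":0,"tx":-3,"ty":-1.5,"tz":65.5,"claw":0.2},{"ax":0,"ay":0,"az":0,"tx":-3,"ty":-1.5,"tz":65.5,"claw":0.2}]'
python3 -m pendant '[{"ax":0,"ay":0,"az":0,"tx":0,"ty":0,"tz":0,"claw":0.2},{"ax":0,"ay":0,"az":0,"tx":0,"ty":0,"tz":0,"claw":0.2},{"ax":0,"ay":0,"az":0,"tx":0,"ty":0,"tz":0,"claw":0.2}]'
python3 -m pendant '[{"ax":0,"ay":0,"az":0,"tx":0,"ty":0,"tz":0,"claw":0.6},{"ax":0,"ay":0,"az":0,"tx":0,"ty":0,"tz":0,"claw":0.6},{"ax":0,"ay":0,"az":7,"tx":0,"ty":0,"tz":0,"claw":0.6},{"ax":0,"ay":0,"az":14,"tx":0,"ty":0,"tz":0,"claw":0.6},{"ax":0,"ay":0,"az":21,"tx":0,"ty":0,"tz":0,"claw":0.6},{"ax":0,"ay":0,"az":28,"tx":0,"ty":0,"tz":0,"claw":0.6},{"ax":0,"ay":0,"az":35,"tx":0,"ty":0,"tz":0,"claw":0.6},{"ax":0,"ay":0,"az":42,"tx":0,"ty":0,"tz":0,"claw":0.6}]'
python3 -m pendant '[{"ax":0,"ay":0,"az":7,"tx":0,"ty":0,"tz":0,"claw":0.6},{"ax":0,"ay":0,"az":14,"tx":0,"ty":0,"tz":0,"claw":0.6},{"ax":0,"ay":0,"az":21,"tx":0,"ty":0,"tz":0,"claw":0.6},{"ax":0,"ay":0,"az":28,"tx":0,"ty":0,"tz":0,"claw":0.6},{"ax":0,"ay":0,"az":35,"tx":0,"ty":0,"tz":0,"claw":0.6},{"ax":0,"ay":0,"az":42,"tx":0,"ty":0,"tz":0,"claw":0.6},{"ax":0,"ay":0,"az":48,"tx":0,"ty":0,"tz":0,"claw":0.5},{"ax":0,"ay":0,"az":48,"tx":0,"ty":0,"tz":0,"claw":0.5}]'
python3 -m pendant '[{"ax":0,"ay":0,"az":0,"tx":0,"ty":0,"tz":0,"claw":0.2},{"ax":0,"ay":0,"az":0,"tx":0,"ty":0,"tz":0,"claw":0.2},{"ax":0,"ay":0,"az":0,"tx":0,"ty":0,"tz":0,"claw":0.2},{"ax":0,"ay":0,"az":0,"tx":0,"ty":0,"tz":0,"claw":0.2},{"ax":0,"ay":0,"az":0,"tx":0,"ty":0,"tz":0,"claw":0.2}]'
python3 -m pendant '[{"ax":0,"ay":0,"az":0,"tx":0,"ty":0,"tz":-15,"claw":0.2},{"ax":0,"ay":0,"az":0,"tx":0,"ty":0,"tz":-45,"claw":0.2},{"ax":0,"ay":0,"az":0,"tx":0,"ty":0,"tz":-80,"claw":0.2},{"ax":0,"ay":0,"az":0,"tx":0,"ty":0,"tz":-115,"claw":0.2},{"ax":0,"ay":0,"az":0,"tx":0,"ty":0,"tz":-133,"claw":0.2},{"ax":0,"ay":0,"az":0,"tx":0,"ty":0,"tz":-133,"claw":0.2},{"ax":0,"ay":0,"az":0,"tx":0,"ty":0,"tz":-133,"claw":0.2}]'
python3 -c "
from v import *
go(*pocket(2),215,YAW)"
```

```text
t: 10.87
eef_pos: [427.3, 121.6, 83.6]
tcp_rot: [-0.298, 0.955, 0.0, 0.001]
contact_force: [-0.9, 1.9, 2.0]
width: 37.4
gripper_force: 29.2
t: 11.12
eef_pos: [427.4, 121.8, 83.5]
tcp_rot: [-0.298, 0.955, 0.0, 0.001]
contact_force: [-1.5, 0.6, 7.9]
width: 37.2
gripper_force: 29.9
t: 11.78
eef_pos: [426.6, 121.1, 82.6]
tcp_rot: [0.067, 0.998, 0.0, 0.0]
contact_force: [-0.6, -0.7, -0.1]
width: 52.8
gripper_force: 0.0
t: 12.45
eef_pos: [426.5, 121.2, 82.4]
tcp_rot: [0.466, 0.885, -0.0, -0.0]
contact_force: [-0.2, 0.8, 0.1]
width: 44.6
gripper_force: 0.0
t: 12.87
eef_pos: [426.4, 121.0, 82.4]
tcp_rot: [0.464, 0.886, 0.0, -0.0]
contact_force: [-0.6, -1.4, -0.0]
width: 37.4
gripper_force: 30.0
t: 13.45
eef_pos: [426.7, 121.7, 215.6]
tcp_rot: [0.464, 0.886, 0.001, 0.0]
contact_force: [0.1, 0.2, -2.6]
width: 37.3
gripper_force: 30.0
{'shift': [9.7, 160.2, 1.0], 'turn': [0.1, -0.1, 0.1], 'q7': 0.67}
```

```bash
python3 -m pendant '[{"ax":0,"ay":0,"az":0,"tx":1,"ty":16,"tz":0,"claw":0.2},{"ax":0,"ay":0,"az":0,"tx":3,"ty":48,"tz":0,"claw":0.2},{"ax":0,"ay":0,"az":0,"tx":5,"ty":84,"tz":0,"claw":0.2},{"ax":0,"ay":0,"az":0,"tx":7,"ty":118,"tz":0,"claw":0.2},{"ax":0,"ay":0,"az":0,"tx":9,"ty":145,"tz":0,"claw":0.2},{"ax":0,"ay":0,"az":0,"tx":9.7,"ty":160,"tz":0,"claw":0.2},{"ax":0,"ay":0,"az":0,"tx":9.7,"ty":160,"tz":10,"claw":0.2},{"ax":0,"ay":0,"az":0,"tx":9.7,"ty":160,"tz":25,"claw":0.2}]'
python3 -m pendant '[{"ax":0,"ay":0,"az":0,"tx":0,"ty":0,"tz":15,"claw":0.2},{"ax":0,"ay":0,"az":0,"tx":0,"ty":0,"tz":30,"claw":0.2},{"ax":0,"ay":0,"az":0,"tx":0,"ty":0,"tz":35,"claw":0.2},{"ax":0,"ay":0,"az":0,"tx":0,"ty":0,"tz":35,"claw":0.2},{"ax":0,"ay":0,"az":0,"tx":0,"ty":0,"tz":35,"claw":0.2}]'
python3 -c "
from v import *
go(*pocket(2),98,YAW)"
```

```text
t: 14.12
eef_pos: [552.7, 219.7, 188.3]
tcp_rot: [0.464, 0.886, -0.0, -0.0]
contact_force: [0.1, -0.2, -1.7]
width: 37.0
gripper_force: 30.0
t: 14.53
eef_pos: [552.0, 219.2, 154.7]
tcp_rot: [0.465, 0.885, -0.001, -0.001]
contact_force: [0.6, 0.5, -1.8]
width: 37.1
gripper_force: 30.0
{'shift': [0.9, 1.8, 56.7], 'turn': [-0.1, -0.0, 0.0], 'q7': 0.68}
```

```bash
python3 -m pendant '[{"ax":0,"ay":0,"az":0,"tx":1,"ty":1.7,"tz":4,"claw":0.2},{"ax":0,"ay":0,"az":0,"tx":1,"ty":1.7,"tz":8,"claw":0.2},{"ax":0,"ay":0,"az":0,"tx":1,"ty":1.7,"tz":13,"claw":0.2},{"ax":0,"ay":0,"az":0,"tx":1,"ty":1.7,"tz":18,"claw":0.2}]'
python3 -m pendant '[{"ax":0,"ay":0,"az":0,"tx":0,"ty":0,"tz":8,"claw":0.2},{"ax":0,"ay":0,"az":0,"tx":0,"ty":0,"tz":16,"claw":0.2},{"ax":0,"ay":0,"az":0,"tx":0,"ty":0,"tz":24,"claw":0.2},{"ax":0,"ay":0,"az":0,"tx":0,"ty":0,"tz":32,"claw":0.2},{"ax":0,"ay":0,"az":0,"tx":0,"ty":0,"tz":37,"claw":0.2},{"ax":0,"ay":0,"az":0,"tx":0,"ty":0,"tz":38,"claw":0.2},{"ax":0,"ay":0,"az":0,"tx":0,"ty":0,"tz":38.5,"claw":0.2},{"ax":0,"ay":0,"az":0,"tx":0,"ty":0,"tz":38.5,"claw":0.2}]'
python3 -m pendant '[{"ax":0,"ay":0,"az":0,"tx":0,"ty":0,"tz":0,"claw":0.5},{"ax":0,"ay":0,"az":0,"tx":0,"ty":0,"tz":0,"claw":0.6},{"ax":0,"ay":0,"az":0,"tx":0,"ty":0,"tz":0,"claw":0.7},{"ax":0,"ay":0,"az":0,"tx":0,"ty":0,"tz":-30,"claw":0.7},{"ax":0,"ay":0,"az":0,"tx":0,"ty":0,"tz":-70,"claw":0.7},{"ax":0,"ay":0,"az":0,"tx":0,"ty":0,"tz":-102,"claw":0.7}]'
python3 -c "
from v import *
ims={n:shot(n,n+'4') for n in C}
for k,v in caps(ims).items():print(k,v)
go(338.3,293.2,200,YAW+np.pi/2)"
```

```text
t: 14.87
eef_pos: [553.6, 222.1, 137.3]
tcp_rot: [0.464, 0.886, 0.0, 0.0]
contact_force: [0.4, -0.3, -1.6]
width: 37.4
gripper_force: 30.0
t: 15.53
eef_pos: [553.7, 221.8, 99.0]
tcp_rot: [0.465, 0.886, 0.0, 0.0]
contact_force: [-1.2, -0.1, -2.4]
width: 37.1
gripper_force: 30.0
t: 16.03
eef_pos: [553.8, 221.5, 203.0]
tcp_rot: [0.465, 0.885, 0.0, 0.0]
contact_force: [0.7, 0.5, 0.4]
width: 61.8
gripper_force: 0.0
red []
yellow []
green [([338.9, 293.4, 83.3], np.float64(2.3), [340.5, 295.6], [335.7, 294.2], np.int32(128), np.int32(101))]
blue [([400.3, 204.9, 86.8], np.float64(1.5), [401.3, 207.1], [395.4, 209.8], np.int32(145), np.int32(135))]
white []
{'shift': [182.6, -139.6, 4.8], 'turn': [0.4, 0.5, -90.0], 'q7': 0.64}
```

```bash
python3 -m pendant '[{"ax":0,"ay":0,"az":-7,"tx":14,"ty":-11,"tz":0,"claw":0.7},{"ax":0,"ay":0,"az":-14,"tx":40,"ty":-30,"tz":0,"claw":0.7},{"ax":0,"ay":0,"az":-21,"tx":70,"ty":-54,"tz":0,"claw":0.7},{"ax":0,"ay":0,"az":-28,"tx":100,"ty":-77,"tz":0,"claw":0.7},{"ax":0,"ay":0,"az":-35,"tx":130,"ty":-100,"tz":0,"claw":0.7},{"ax":0,"ay":0,"az":-42,"tx":155,"ty":-119,"tz":0,"claw":0.7},{"ax":0,"ay":0,"az":-49,"tx":174,"ty":-133,"tz":0,"claw":0.7},{"ax":0,"ay":0,"az":-56,"tx":182,"ty":-139,"tz":0,"claw":0.7}]'
python3 -m pendant '[{"ax":0,"ay":0,"az":-7,"tx":0,"ty":0,"tz":10,"claw":0.7},{"ax":0,"ay":0,"az":-14,"tx":0,"ty":0,"tz":20,"claw":0.7},{"ax":0,"ay":0,"az":-21,"tx":0,"ty":0,"tz":30,"claw":0.7},{"ax":0,"ay":0,"az":-28,"tx":0,"ty":0,"tz":40,"claw":0.7},{"ax":0,"ay":0,"az":-34,"tx":0,"ty":0,"tz":50,"claw":0.7},{"ax":0,"ay":0,"az":-34,"tx":0,"ty":0,"tz":50,"claw":0.7},{"ax":0,"ay":0,"az":-34,"tx":0,"ty":0,"tz":50,"claw":0.7}]'
python3 -c "
from v import *
go(338.5,293.5,82,YAW+np.pi/2)"
```

```text
t: 16.8
eef_pos: [332.0, 293.5, 200.5]
tcp_rot: [-0.011, 1.0, 0.0, -0.001]
contact_force: [0.8, -0.4, -0.7]
width: 61.9
gripper_force: 0.0
t: 17.38
eef_pos: [335.6, 292.1, 150.7]
tcp_rot: [-0.296, 0.955, -0.0, -0.001]
contact_force: [-0.3, -1.1, -0.1]
width: 61.8
gripper_force: 0.0
{'shift': [-3.3, -0.5, 68.7], 'turn': [0.0, -0.1, -0.2], 'q7': 1.64}
```

```bash
python3 -m pendant '[{"ax":0,"ay":0,"az":0,"tx":-2.5,"ty":-0.5,"tz":20,"claw":0.7},{"ax":0,"ay":0,"az":0,"tx":-2.5,"ty":-0.5,"tz":45,"claw":0.7},{"ax":0,"ay":0,"az":0,"tx":-2.5,"ty":-0.5,"tz":69,"claw":0.7},{"ax":0,"ay":0,"az":0,"tx":-2.5,"ty":-0.5,"tz":69,"claw":0.7},{"ax":0,"ay":0,"az":0,"tx":-2.5,"ty":-0.5,"tz":69,"claw":0.5},{"ax":0,"ay":0,"az":0,"tx":-2.5,"ty":-0.5,"tz":69,"claw":0.2},{"ax":0,"ay":0,"az":0,"tx":-2.5,"ty":-0.5,"tz":69,"claw":0.2},{"ax":0,"ay":0,"az":0,"tx":-2.5,"ty":-0.5,"tz":69,"claw":0.2}]'
python3 -m pendant '[{"ax":0,"ay":0,"az":0,"tx":0,"ty":0,"tz":0,"claw":0.2},{"ax":0,"ay":0,"az":0,"tx":0,"ty":0,"tz":0,"claw":0.2},{"ax":0,"ay":0,"az":0,"tx":0,"ty":0,"tz":0,"claw":0.2}]'
python3 -m pendant '[{"ax":0,"ay":0,"az":0,"tx":0,"ty":0,"tz":0,"claw":0.6},{"ax":0,"ay":0,"az":0,"tx":0,"ty":0,"tz":0,"claw":0.6},{"ax":0,"ay":0,"az":7,"tx":0,"ty":0,"tz":0,"claw":0.6},{"ax":0,"ay":0,"az":14,"tx":0,"ty":0,"tz":0,"claw":0.6},{"ax":0,"ay":0,"az":21,"tx":0,"ty":0,"tz":0,"claw":0.6},{"ax":0,"ay":0,"az":28,"tx":0,"ty":0,"tz":0,"claw":0.6},{"ax":0,"ay":0,"az":35,"tx":0,"ty":0,"tz":0,"claw":0.6},{"ax":0,"ay":0,"az":42,"tx":0,"ty":0,"tz":0,"claw":0.6}]'
python3 -m pendant '[{"ax":0,"ay":0,"az":7,"tx":0,"ty":0,"tz":0,"claw":0.6},{"ax":0,"ay":0,"az":14,"tx":0,"ty":0,"tz":0,"claw":0.6},{"ax":0,"ay":0,"az":21,"tx":0,"ty":0,"tz":0,"claw":0.6},{"ax":0,"ay":0,"az":28,"tx":0,"ty":0,"tz":0,"claw":0.6},{"ax":0,"ay":0,"az":35,"tx":0,"ty":0,"tz":0,"claw":0.6},{"ax":0,"ay":0,"az":42,"tx":0,"ty":0,"tz":0,"claw":0.6},{"ax":0,"ay":0,"az":48,"tx":0,"ty":0,"tz":0,"claw":0.5},{"ax":0,"ay":0,"az":48,"tx":0,"ty":0,"tz":0,"claw":0.5}]'
python3 -m pendant '[{"ax":0,"ay":0,"az":0,"tx":0,"ty":0,"tz":0,"claw":0.2},{"ax":0,"ay":0,"az":0,"tx":0,"ty":0,"tz":0,"claw":0.2},{"ax":0,"ay":0,"az":0,"tx":0,"ty":0,"tz":0,"claw":0.2},{"ax":0,"ay":0,"az":0,"tx":0,"ty":0,"tz":0,"claw":0.2},{"ax":0,"ay":0,"az":0,"tx":0,"ty":0,"tz":0,"claw":0.2}]'
python3 -m pendant '[{"ax":0,"ay":0,"az":0,"tx":0,"ty":0,"tz":-15,"claw":0.2},{"ax":0,"ay":0,"az":0,"tx":0,"ty":0,"tz":-45,"claw":0.2},{"ax":0,"ay":0,"az":0,"tx":0,"ty":0,"tz":-80,"claw":0.2},{"ax":0,"ay":0,"az":0,"tx":0,"ty":0,"tz":-115,"claw":0.2},{"ax":0,"ay":0,"az":0,"tx":0,"ty":0,"tz":-133,"claw":0.2},{"ax":0,"ay":0,"az":0,"tx":0,"ty":0,"tz":-133,"claw":0.2},{"ax":0,"ay":0,"az":0,"tx":0,"ty":0,"tz":-133,"claw":0.2}]'
python3 -c "
from v import *
go(*pocket(3),215,YAW)"
```

```text
t: 18.05
eef_pos: [338.7, 294.3, 83.3]
tcp_rot: [-0.298, 0.955, 0.001, 0.001]
contact_force: [0.1, -1.3, 2.2]
width: 37.4
gripper_force: 28.7
t: 18.3
eef_pos: [338.9, 294.2, 83.2]
tcp_rot: [-0.297, 0.955, 0.001, 0.001]
contact_force: [0.6, -1.5, 8.5]
width: 37.0
gripper_force: 30.0
t: 18.97
eef_pos: [337.9, 293.8, 82.1]
tcp_rot: [0.067, 0.998, 0.0, -0.0]
contact_force: [-1.0, 0.2, 0.2]
width: 52.9
gripper_force: 0.0
t: 19.63
eef_pos: [337.8, 293.8, 81.9]
tcp_rot: [0.466, 0.885, -0.0, 0.0]
contact_force: [0.2, 0.5, 0.0]
width: 44.6
gripper_force: 0.0
t: 20.05
eef_pos: [337.9, 293.5, 82.0]
tcp_rot: [0.464, 0.886, 0.0, -0.0]
contact_force: [-1.0, -1.0, 0.4]
width: 37.1
gripper_force: 30.0
t: 20.63
eef_pos: [337.9, 294.0, 215.1]
tcp_rot: [0.464, 0.886, 0.001, -0.0]
contact_force: [0.4, 0.6, -3.7]
width: 37.1
gripper_force: 30.0
{'shift': [-234.5, 135.0, -0.1], 'turn': [0.1, -0.1, 0.1], 'q7': 0.34}
```

```bash
python3 -m pendant '[{"ax":0,"ay":0,"az":0,"tx":-14,"ty":8,"tz":0,"claw":0.2},{"ax":0,"ay":0,"az":0,"tx":-42,"ty":24,"tz":0,"claw":0.2},{"ax":0,"ay":0,"az":0,"tx":-76,"ty":44,"tz":0,"claw":0.2},{"ax":0,"ay":0,"az":0,"tx":-110,"ty":63,"tz":0,"claw":0.2},{"ax":0,"ay":0,"az":0,"tx":-144,"ty":83,"tz":0,"claw":0.2},{"ax":0,"ay":0,"az":0,"tx":-178,"ty":103,"tz":0,"claw":0.2},{"ax":0,"ay":0,"az":0,"tx":-208,"ty":120,"tz":0,"claw":0.2},{"ax":0,"ay":0,"az":0,"tx":-228,"ty":132,"tz":0,"claw":0.2}]'
python3 -m pendant '[{"ax":0,"ay":0,"az":0,"tx":-6.5,"ty":4,"tz":5,"claw":0.2},{"ax":0,"ay":0,"az":0,"tx":-6.5,"ty":4,"tz":15,"claw":0.2},{"ax":0,"ay":0,"az":0,"tx":-6.5,"ty":4,"tz":30,"claw":0.2},{"ax":0,"ay":0,"az":0,"tx":-6.5,"ty":4,"tz":45,"claw":0.2},{"ax":0,"ay":0,"az":0,"tx":-6.5,"ty":4,"tz":58,"claw":0.2},{"ax":0,"ay":0,"az":0,"tx":-6.5,"ty":4,"tz":62,"claw":0.2},{"ax":0,"ay":0,"az":0,"tx":-6.5,"ty":4,"tz":62,"claw":0.2},{"ax":0,"ay":0,"az":0,"tx":-6.5,"ty":4,"tz":62,"claw":0.2}]'
python3 -c "
from v import *
go(*pocket(3),97.5,YAW)"
```

```text
t: 21.3
eef_pos: [578.1, 177.8, 212.4]
tcp_rot: [0.466, 0.885, -0.001, -0.0]
contact_force: [-1.0, 0.7, -1.7]
width: 36.9
gripper_force: 30.0
t: 21.97
eef_pos: [583.0, 178.4, 152.8]
tcp_rot: [0.464, 0.886, -0.0, -0.0]
contact_force: [0.2, 0.1, -2.2]
width: 37.5
gripper_force: 30.0
{'shift': [0.1, -0.6, 55.3], 'turn': [-0.0, -0.0, 0.1], 'q7': 0.81}
```

```bash
python3 -m pendant '[{"ax":0,"ay":0,"az":0,"tx":0,"ty":-0.5,"tz":4,"claw":0.2},{"ax":0,"ay":0,"az":0,"tx":0,"ty":-0.5,"tz":8,"claw":0.2},{"ax":0,"ay":0,"az":0,"tx":0,"ty":-0.5,"tz":13,"claw":0.2},{"ax":0,"ay":0,"az":0,"tx":0,"ty":-0.5,"tz":18,"claw":0.2}]'
python3 -m pendant '[{"ax":0,"ay":0,"az":0,"tx":0,"ty":0,"tz":8,"claw":0.2},{"ax":0,"ay":0,"az":0,"tx":0,"ty":0,"tz":16,"claw":0.2},{"ax":0,"ay":0,"az":0,"tx":0,"ty":0,"tz":24,"claw":0.2},{"ax":0,"ay":0,"az":0,"tx":0,"ty":0,"tz":31,"claw":0.2},{"ax":0,"ay":0,"az":0,"tx":0,"ty":0,"tz":36,"claw":0.2},{"ax":0,"ay":0,"az":0,"tx":0,"ty":0,"tz":36.5,"claw":0.2},{"ax":0,"ay":0,"az":0,"tx":0,"ty":0,"tz":37,"claw":0.2},{"ax":0,"ay":0,"az":0,"tx":0,"ty":0,"tz":37,"claw":0.2}]'
python3 -m pendant '[{"ax":0,"ay":0,"az":0,"tx":0,"ty":0,"tz":0,"claw":0.5},{"ax":0,"ay":0,"az":0,"tx":0,"ty":0,"tz":0,"claw":0.6},{"ax":0,"ay":0,"az":0,"tx":0,"ty":0,"tz":0,"claw":0.7},{"ax":0,"ay":0,"az":0,"tx":0,"ty":0,"tz":-30,"claw":0.7},{"ax":0,"ay":0,"az":0,"tx":0,"ty":0,"tz":-70,"claw":0.7},{"ax":0,"ay":0,"az":0,"tx":0,"ty":0,"tz":-102,"claw":0.7}]'
python3 -c "
from v import *
ims={n:shot(n,n+'5') for n in C}
for k,v in caps(ims).items():print(k,v)
go(400,205,200,YAW+np.pi/2)"
```

```text
t: 22.3
eef_pos: [583.0, 178.2, 135.2]
tcp_rot: [0.464, 0.886, 0.001, -0.0]
contact_force: [-10.0, 5.8, 33.0]
width: 37.3
gripper_force: 29.9
t: 22.97
eef_pos: [582.6, 177.5, 97.8]
tcp_rot: [0.465, 0.886, -0.0, -0.0]
contact_force: [0.2, 1.3, -3.0]
width: 37.0
gripper_force: 30.0
t: 23.47
eef_pos: [583.2, 177.1, 202.1]
tcp_rot: [0.465, 0.885, 0.0, 0.0]
contact_force: [0.5, 0.7, 0.7]
width: 61.9
gripper_force: 0.0
red []
yellow []
green []
blue [([400.3, 205.4, 84.6], np.float64(1.5), [401.4, 207.2], [396.9, 208.0], np.int32(146), np.int32(122))]
white []
{'shift': [128.5, -137.7, 4.0], 'turn': [0.3, 0.5, -90.0], 'q7': 0.77}
```

View pics/scene5.png

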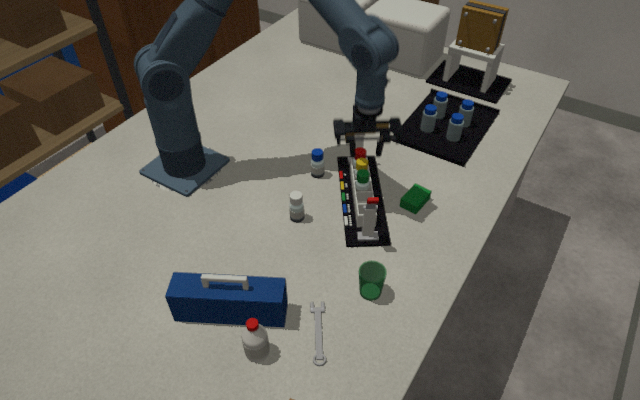

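```bash
sed -i 's/CEN=np.array(\[582.4,178.1\])/CEN=np.array([581.8,178.3])/' v.py; python3 -m pendant '[{"ax":0,"ay":0,"az":-7,"tx":12,"ty":-13,"tz":0,"claw":0.7},{"ax":0,"ay":0,"az":-14,"tx":34,"ty":-37,"tz":0,"claw":0.7},{"ax":0,"ay":0,"az":-21,"tx":58,"ty":-63,"tz":0,"claw":0.7},{"ax":0,"ay":0,"az":-28,"tx":82,"ty":-89,"tz":0,"claw":0.7},{"ax":0,"ay":0,"az":-35,"tx":104,"ty":-112,"tz":0,"claw":0.7},{"ax":0,"ay":0,"az":-42,"tx":120,"ty":-129,"tz":0,"claw":0.7},{"ax":0,"ay":0,"az":-49,"tx":128,"ty":-137,"tz":0,"claw":0.7},{"ax":0,"ay":0,"az":-56,"tx":128,"ty":-137,"tz":0,"claw":0.7}]'
python3 -m pendant '[{"ax":0,"ay":0,"az":-7,"tx":0,"ty":0,"tz":10,"claw":0.7},{"ax":0,"ay":0,"az":-14,"tx":0,"ty":0,"tz":20,"claw":0.7},{"ax":0,"ay":0,"az":-21,"tx":0,"ty":0,"tz":30,"claw":0.7},{"ax":0,"ay":0,"az":-28,"tx":0,"ty":0,"tz":40,"claw":0.7},{"ax":0,"ay":0,"az":-34,"tx":0,"ty":0,"tz":50,"claw":0.7},{"ax":0,"ay":0,"az":-34,"tx":0,"ty":0,"tz":50,"claw":0.7},{"ax":0,"ay":0,"az":-34,"tx":0,"ty":0,"tz":50,"claw":0.7},{"ax":0,"ay":0,"az":-34,"tx":0,"ty":0,"tz":50,"claw":0.7}]'
python3 -c "
from v import *
go(399.9,205,86,YAW+np.pi/2)
ims={n:shot(n,n+'6') for n in C}
for c in('red','yellow','green'):
  for t,a,_ in blobs(mask(ims['top'],c),60,230):
    for s,b,_ in blobs(mask(ims['scene'],c),30,420):
      X,e=tri({'top':t,'scene':s})
      if e<6 and 50<X[2]<140 and X[0]>480:print(c,X.round(1),e,a,b)
"
```

```text
t: 24.23
eef_pos: [394.3, 205.6, 199.5]
tcp_rot: [-0.01, 1.0, 0.0, -0.001]
contact_force: [0.0, -0.4, -0.7]
width: 62.0
gripper_force: 0.0
t: 24.9
eef_pos: [397.6, 205.0, 150.3]
tcp_rot: [-0.296, 0.955, 0.0, 0.0]
contact_force: [-0.5, 0.2, -0.7]
width: 61.8
gripper_force: 0.0
{'shift': [-1.9, -1.3, 64.3], 'turn': [0.0, 0.0, -0.1], 'q7': 1.94}
red [ 625.4 -422.3  126.1] 1.1355256040356292 81 140
red [523.4 262.1 106.4] 1.5126454852369664 156 116
yellow [554.8 218.8 107.2] 1.0459185266444389 153 129
green [581.9 175.6 102.8] 1.9003804941938394 137 146
```

```bash
sed -i 's/CEN=np.array(\[581.8,178.3\])/CEN=np.array([581.7,178.8])/' v.py; python3 -m pendant '[{"ax":0,"ay":0,"az":0,"tx":-1.5,"ty":-1,"tz":20,"claw":0.7},{"ax":0,"ay":0,"az":0,"tx":-1.5,"ty":-1,"tz":45,"claw":0.7},{"ax":0,"ay":0,"az":0,"tx":-1.5,"ty":-1,"tz":64,"claw":0.7},{"ax":0,"ay":0,"az":0,"tx":-1.5,"ty":-1,"tz":64,"claw":0.7},{"ax":0,"ay":0,"az":0,"tx":-1.5,"ty":-1,"tz":64,"claw":0.5},{"ax":0,"ay":0,"az":0,"tx":-1.5,"ty":-1,"tz":64,"claw":0.2},{"ax":0,"ay":0,"az":0,"tx":-1.5,"ty":-1,"tz":64,"claw":0.2},{"ax":0,"ay":0,"az":0,"tx":-1.5,"ty":-1,"tz":64,"claw":0.2}]'
python3 -m pendant '[{"ax":0,"ay":0,"az":0,"tx":0,"ty":0,"tz":0,"claw":0.2},{"ax":0,"ay":0,"az":0,"tx":0,"ty":0,"tz":0,"claw":0.2},{"ax":0,"ay":0,"az":0,"tx":0,"ty":0,"tz":0,"claw":0.2}]'
python3 -m pendant '[{"ax":0,"ay":0,"az":0,"tx":0,"ty":0,"tz":0,"claw":0.6},{"ax":0,"ay":0,"az":0,"tx":0,"ty":0,"tz":0,"claw":0.6},{"ax":0,"ay":0,"az":7,"tx":0,"ty":0,"tz":0,"claw":0.6},{"ax":0,"ay":0,"az":14,"tx":0,"ty":0,"tz":0,"claw":0.6},{"ax":0,"ay":0,"az":21,"tx":0,"ty":0,"tz":0,"claw":0.6},{"ax":0,"ay":0,"az":28,"tx":0,"ty":0,"tz":0,"claw":0.6},{"ax":0,"ay":0,"az":35,"tx":0,"ty":0,"tz":0,"claw":0.6},{"ax":0,"ay":0,"az":42,"tx":0,"ty":0,"tz":0,"claw":0.6}]'
python3 -m pendant '[{"ax":0,"ay":0,"az":7,"tx":0,"ty":0,"tz":0,"claw":0.6},{"ax":0,"ay":0,"az":14,"tx":0,"ty":0,"tz":0,"claw":0.6},{"ax":0,"ay":0,"az":21,"tx":0,"ty":0,"tz":0,"claw":0.6},{"ax":0,"ay":0,"az":28,"tx":0,"ty":0,"tz":0,"claw":0.6},{"ax":0,"ay":0,"az":35,"tx":0,"ty":0,"tz":0,"claw":0.6},{"ax":0,"ay":0,"az":42,"tx":0,"ty":0,"tz":0,"claw":0.6},{"ax":0,"ay":0,"az":48,"tx":0,"ty":0,"tz":0,"claw":0.5},{"ax":0,"ay":0,"az":48,"tx":0,"ty":0,"tz":0,"claw":0.5}]'
python3 -m pendant '[{"ax":0,"ay":0,"az":0,"tx":0,"ty":0,"tz":0,"claw":0.2},{"ax":0,"ay":0,"az":0,"tx":0,"ty":0,"tz":0,"claw":0.2},{"ax":0,"ay":0,"az":0,"tx":0,"ty":0,"tz":0,"claw":0.2},{"ax":0,"ay":0,"az":0,"tx":0,"ty":0,"tz":0,"claw":0.2},{"ax":0,"ay":0,"az":0,"tx":0,"ty":0,"tz":0,"claw":0.2}]'
python3 -m pendant '[{"ax":0,"ay":0,"az":0,"tx":0,"ty":0,"tz":-15,"claw":0.2},{"ax":0,"ay":0,"az":0,"tx":0,"ty":0,"tz":-45,"claw":0.2},{"ax":0,"ay":0,"az":0,"tx":0,"ty":0,"tz":-80,"claw":0.2},{"ax":0,"ay":0,"az":0,"tx":0,"ty":0,"tz":-115,"claw":0.2},{"ax":0,"ay":0,"az":0,"tx":0,"ty":0,"tz":-133,"claw":0.2},{"ax":0,"ay":0,"az":0,"tx":0,"ty":0,"tz":-133,"claw":0.2},{"ax":0,"ay":0,"az":0,"tx":0,"ty":0,"tz":-133,"claw":0.2}]'
python3 -c "
from v import *
go(*pocket(4),219,YAW)"
```

```text
t: 25.67
eef_pos: [399.8, 205.7, 87.0]
tcp_rot: [-0.298, 0.955, 0.001, 0.001]
contact_force: [-1.4, 1.2, 2.2]
width: 37.3
gripper_force: 30.1
t: 25.92
eef_pos: [399.9, 205.9, 87.0]
tcp_rot: [-0.298, 0.955, 0.001, 0.001]
contact_force: [-0.7, 0.8, 7.7]
width: 37.6
gripper_force: 30.0
t: 26.58
eef_pos: [399.1, 205.1, 86.1]
tcp_rot: [0.067, 0.998, 0.0, -0.0]
contact_force: [-0.2, -0.1, -0.0]
width: 52.6
gripper_force: 0.0
t: 27.25
eef_pos: [399.0, 205.2, 85.8]
tcp_rot: [0.466, 0.885, -0.0, 0.0]
contact_force: [0.2, -0.5, 0.3]
width: 44.5
gripper_force: 0.0
t: 27.67
eef_pos: [399.1, 205.1, 85.9]
tcp_rot: [0.464, 0.886, 0.0, -0.0]
contact_force: [-0.1, -1.1, -1.5]
width: 37.5
gripper_force: 30.0
t: 28.25
eef_pos: [399.1, 205.6, 219.1]
tcp_rot: [0.464, 0.886, 0.001, -0.0]
contact_force: [-0.5, 0.3, -3.2]
width: 37.2
gripper_force: 30.0
{'shift': [-178.1, 134.7, 0.0], 'turn': [0.1, -0.1, 0.1], 'q7': 0.62}
```

```bash
python3 -m pendant '[{"ax":0,"ay":0,"az":0,"tx":-12,"ty":9,"tz":0,"claw":0.2},{"ax":0,"ay":0,"az":0,"tx":-34,"ty":26,"tz":0,"claw":0.2},{"ax":0,"ay":0,"az":0,"tx":-60,"ty":45,"tz":0,"claw":0.2},{"ax":0,"ay":0,"az":0,"tx":-88,"ty":66,"tz":0,"claw":0.2},{"ax":0,"ay":0,"az":0,"tx":-116,"ty":87,"tz":0,"claw":0.2},{"ax":0,"ay":0,"az":0,"tx":-142,"ty":107,"tz":0,"claw":0.2},{"ax":0,"ay":0,"az":0,"tx":-164,"ty":124,"tz":0,"claw":0.2},{"ax":0,"ay":0,"az":0,"tx":-178,"ty":134.5,"tz":0,"claw":0.2}]'
python3 -m pendant '[{"ax":0,"ay":0,"az":0,"tx":0,"ty":0,"tz":5,"claw":0.2},{"ax":0,"ay":0,"az":0,"tx":0,"ty":0,"tz":15,"claw":0.2},{"ax":0,"ay":0,"az":0,"tx":0,"ty":0,"tz":30,"claw":0.2},{"ax":0,"ay":0,"az":0,"tx":0,"ty":0,"tz":45,"claw":0.2},{"ax":0,"ay":0,"az":0,"tx":0,"ty":0,"tz":58,"claw":0.2},{"ax":0,"ay":0,"az":0,"tx":0,"ty":0,"tz":62,"claw":0.2},{"ax":0,"ay":0,"az":0,"tx":0,"ty":0,"tz":62,"claw":0.2},{"ax":0,"ay":0,"az":0,"tx":0,"ty":0,"tz":62,"claw":0.2}]'
python3 -c "
from v import *
go(*pocket(4),101.5,YAW)"
```

```text
t: 28.92
eef_pos: [612.4, 133.1, 216.1]
tcp_rot: [0.465, 0.885, -0.001, -0.001]
contact_force: [-0.2, -0.2, -1.9]
width: 37.4
gripper_force: 30.0
t: 29.58
eef_pos: [610.9, 135.3, 156.8]
tcp_rot: [0.464, 0.886, -0.0, -0.0]
contact_force: [0.6, 0.8, -1.3]
width: 37.3
gripper_force: 30.0
{'shift': [0.4, 0.7, 55.3], 'turn': [-0.0, -0.0, 0.1], 'q7': 0.91}
```

Lower through the mouth in small steps and check force before going on.

```bash
python3 -m pendant '[{"ax":0,"ay":0,"az":0,"tx":0.4,"ty":0.5,"tz":3,"claw":0.2},{"ax":0,"ay":0,"az":0,"tx":0.4,"ty":0.5,"tz":6,"claw":0.2},{"ax":0,"ay":0,"az":0,"tx":0.4,"ty":0.5,"tz":9,"claw":0.2},{"ax":0,"ay":0,"az":0,"tx":0.4,"ty":0.5,"tz":11,"claw":0.2}]'
python3 -m pendant '[{"ax":0,"ay":0,"az":0,"tx":0,"ty":0,"tz":2,"claw":0.2},{"ax":0,"ay":0,"az":0,"tx":0,"ty":0,"tz":4,"claw":0.2},{"ax":0,"ay":0,"az":0,"tx":0,"ty":0,"tz":6,"claw":0.2}]'
```

```text
t: 29.92
eef_pos: [611.2, 135.9, 145.8]
tcp_rot: [0.464, 0.886, 0.0, -0.0]
contact_force: [-1.0, 1.1, -2.2]
width: 37.2
gripper_force: 30.0
t: 30.17
eef_pos: [611.2, 135.7, 139.8]
tcp_rot: [0.465, 0.886, 0.0, -0.0]
contact_force: [-0.2, -0.1, -1.3]
width: 37.3
gripper_force: 30.0
```

```bash
python3 -m pendant '[{"ax":0,"ay":0,"az":0,"tx":0,"ty":0,"tz":8,"claw":0.2},{"ax":0,"ay":0,"az":0,"tx":0,"ty":0,"tz":16,"claw":0.2},{"ax":0,"ay":0,"az":0,"tx":0,"ty":0,"tz":24,"claw":0.2},{"ax":0,"ay":0,"az":0,"tx":0,"ty":0,"tz":31,"claw":0.2},{"ax":0,"ay":0,"az":0,"tx":0,"ty":0,"tz":37,"claw":0.2},{"ax":0,"ay":0,"az":0,"tx":0,"ty":0,"tz":37.5,"claw":0.2},{"ax":0,"ay":0,"az":0,"tx":0,"ty":0,"tz":38,"claw":0.2},{"ax":0,"ay":0,"az":0,"tx":0,"ty":0,"tz":38,"claw":0.2}]'
python3 -m pendant '[{"ax":0,"ay":0,"az":0,"tx":0,"ty":0,"tz":0,"claw":0.5},{"ax":0,"ay":0,"az":0,"tx":0,"ty":0,"tz":0,"claw":0.6},{"ax":0,"ay":0,"az":0,"tx":0,"ty":0,"tz":0,"claw":0.7},{"ax":0,"ay":0,"az":0,"tx":0,"ty":0,"tz":-30,"claw":0.7},{"ax":0,"ay":0,"az":0,"tx":0,"ty":0,"tz":-70,"claw":0.7},{"ax":0,"ay":0,"az":0,"tx":0,"ty":0,"tz":-100,"claw":0.7}]'
python3 -c "
from v import *
ims={n:shot(n,n+'7') for n in C}
for c in('red','yellow','green','blue','white'):
  for t,a,_ in blobs(mask(ims['top'],c),60,230):
    for s,b,_ in blobs(mask(ims['scene'],c),30,420):
      X,e=tri({'top':t,'scene':s})
      if e<4 and 50<X[2]<120 and X[0]<700 and abs(X[1])<320:print(c,t.round(),s.round(),X.round(1),round(e,1),a,b)
go(453.5,3.2,200,YAW+np.pi/2)
"
```

```text
t: 30.83
eef_pos: [611.3, 135.7, 101.9]
tcp_rot: [0.465, 0.886, 0.0, -0.0]
contact_force: [-0.4, 0.5, -1.0]
width: 37.0
gripper_force: 30.0
t: 31.33
eef_pos: [611.6, 135.3, 204.3]
tcp_rot: [0.465, 0.885, 0.0, 0.0]
contact_force: [0.8, 0.4, 0.4]
width: 61.7
gripper_force: 0.0
yellow [234. 204.] [362. 163.] [554.8 218.8 107.2] 1.0 151 129
green [248. 195.] [362. 175.] [580.3 178.4 103.6] 2.4 109 126
white [305. 240.] [295. 194.] [454.    3.2  99.5] 1.2 122 95
{'shift': [-17.3, -207.5, 5.8], 'turn': [0.2, 0.5, -90.0], 'q7': 0.87}
```

```bash
python3 -m pendant '[{"ax":0,"ay":0,"az":-7,"tx":-1,"ty":-16,"tz":0,"claw":0.7},{"ax":0,"ay":0,"az":-14,"tx":-4,"ty":-46,"tz":0,"claw":0.7},{"ax":0,"ay":0,"az":-21,"tx":-7,"ty":-82,"tz":0,"claw":0.7},{"ax":0,"ay":0,"az":-28,"tx":-10,"ty":-118,"tz":0,"claw":0.7},{"ax":0,"ay":0,"az":-35,"tx":-13,"ty":-152,"tz":0,"claw":0.7},{"ax":0,"ay":0,"az":-42,"tx":-15,"ty":-180,"tz":0,"claw":0.7},{"ax":0,"ay":0,"az":-49,"tx":-17,"ty":-200,"tz":0,"claw":0.7},{"ax":0,"ay":0,"az":-56,"tx":-17,"ty":-207,"tz":0,"claw":0.7}]'
python3 -m pendant '[{"ax":0,"ay":0,"az":-7,"tx":0,"ty":0,"tz":10,"claw":0.7},{"ax":0,"ay":0,"az":-14,"tx":0,"ty":0,"tz":20,"claw":0.7},{"ax":0,"ay":0,"az":-21,"tx":0,"ty":0,"tz":30,"claw":0.7},{"ax":0,"ay":0,"az":-28,"tx":0,"ty":0,"tz":40,"claw":0.7},{"ax":0,"ay":0,"az":-34,"tx":0,"ty":0,"tz":50,"claw":0.7},{"ax":0,"ay":0,"az":-34,"tx":0,"ty":0,"tz":50,"claw":0.7},{"ax":0,"ay":0,"az":-34,"tx":0,"ty":0,"tz":50,"claw":0.7},{"ax":0,"ay":0,"az":-34,"tx":0,"ty":0,"tz":50,"claw":0.7}]'
python3 -c "
from v import *
go(453.5,3.2,86,YAW+np.pi/2)
shot('scene','s8')"
```

```text
t: 32.1
eef_pos: [447.6, 2.0, 201.5]
tcp_rot: [-0.007, 1.0, 0.0, -0.001]
contact_force: [-0.7, 0.5, -0.4]
width: 61.6
gripper_force: 0.0
t: 32.77
eef_pos: [450.7, 3.9, 152.2]
tcp_rot: [-0.296, 0.955, 0.0, 0.0]
contact_force: [0.5, -0.3, -0.7]
width: 61.7
gripper_force: 0.0
{'shift': [-1.9, -2.2, 66.2], 'turn': [0.0, 0.0, -0.1], 'q7': 2.44}
```

View pics/s8.png

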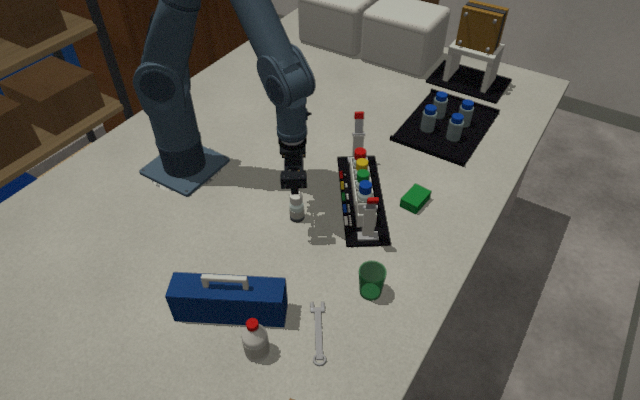

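The gripper is above the white bottle (296,207), and red, yellow, green and blue stand in their pockets in a column at (361,155)–(365,187).

```bash
python3 -m pendant '[{"ax":0,"ay":0,"az":0,"tx":-1.5,"ty":-2,"tz":20,"claw":0.7},{"ax":0,"ay":0,"az":0,"tx":-1.5,"ty":-2,"tz":45,"claw":0.7},{"ax":0,"ay":0,"az":0,"tx":-1.5,"ty":-2,"tz":66,"claw":0.7},{"ax":0,"ay":0,"az":0,"tx":-1.5,"ty":-2,"tz":66,"claw":0.7},{"ax":0,"ay":0,"az":0,"tx":-1.5,"ty":-2,"tz":66,"claw":0.6},{"ax":0,"ay":0,"az":0,"tx":-1.5,"ty":-2,"tz":66,"claw":0.4},{"ax":0,"ay":0,"az":0,"tx":-1.5,"ty":-2,"tz":66,"claw":0.2},{"ax":0,"ay":0,"az":0,"tx":-1.5,"ty":-2,"tz":66,"claw":0.2}]'
python3 -m pendant '[{"ax":0,"ay":0,"az":0,"tx":0,"ty":0,"tz":0,"claw":0.2},{"ax":0,"ay":0,"az":0,"tx":0,"ty":0,"tz":0,"claw":0.2},{"ax":0,"ay":0,"az":0,"tx":0,"ty":0,"tz":0,"claw":0.2}]'
python3 -m pendant '[{"ax":0,"ay":0,"az":0,"tx":0,"ty":0,"tz":0,"claw":0.6},{"ax":0,"ay":0,"az":0,"tx":0,"ty":0,"tz":0,"claw":0.6},{"ax":0,"ay":0,"az":7,"tx":0,"ty":0,"tz":0,"claw":0.6},{"ax":0,"ay":0,"az":14,"tx":0,"ty":0,"tz":0,"claw":0.6},{"ax":0,"ay":0,"az":21,"tx":0,"ty":0,"tz":0,"claw":0.6},{"ax":0,"ay":0,"az":28,"tx":0,"ty":0,"tz":0,"claw":0.6},{"ax":0,"ay":0,"az":35,"tx":0,"ty":0,"tz":0,"claw":0.6},{"ax":0,"ay":0,"az":42,"tx":0,"ty":0,"tz":0,"claw":0.6}]'
python3 -m pendant '[{"ax":0,"ay":0,"az":7,"tx":0,"ty":0,"tz":0,"claw":0.6},{"ax":0,"ay":0,"az":14,"tx":0,"ty":0,"tz":0,"claw":0.6},{"ax":0,"ay":0,"az":21,"tx":0,"ty":0,"tz":0,"claw":0.6},{"ax":0,"ay":0,"az":28,"tx":0,"ty":0,"tz":0,"claw":0.6},{"ax":0,"ay":0,"az":35,"tx":0,"ty":0,"tz":0,"claw":0.6},{"ax":0,"ay":0,"az":42,"tx":0,"ty":0,"tz":0,"claw":0.6},{"ax":0,"ay":0,"az":48,"tx":0,"ty":0,"tz":0,"claw":0.5},{"ax":0,"ay":0,"az":48,"tx":0,"ty":0,"tz":0,"claw":0.5}]'
python3 -m pendant '[{"ax":0,"ay":0,"az":0,"tx":0,"ty":0,"tz":0,"claw":0.2},{"ax":0,"ay":0,"az":0,"tx":0,"ty":0,"tz":0,"claw":0.2},{"ax":0,"ay":0,"az":0,"tx":0,"ty":0,"tz":0,"claw":0.2},{"ax":0,"ay":0,"az":0,"tx":0,"ty":0,"tz":0,"claw":0.2},{"ax":0,"ay":0,"az":0,"tx":0,"ty":0,"tz":0,"claw":0.2}]'
python3 -m pendant '[{"ax":0,"ay":0,"az":0,"tx":0,"ty":0,"tz":-15,"claw":0.2},{"ax":0,"ay":0,"az":0,"tx":0,"ty":0,"tz":-45,"claw":0.2},{"ax":0,"ay":0,"az":0,"tx":0,"ty":0,"tz":-80,"claw":0.2},{"ax":0,"ay":0,"az":0,"tx":0,"ty":0,"tz":-115,"claw":0.2},{"ax":0,"ay":0,"az":0,"tx":0,"ty":0,"tz":-133,"claw":0.2},{"ax":0,"ay":0,"az":0,"tx":0,"ty":0,"tz":-133,"claw":0.2},{"ax":0,"ay":0,"az":0,"tx":0,"ty":0,"tz":-133,"claw":0.2}]'
python3 -c "
from v import *
go(*pocket(5),219,YAW)"
```

```text
t: 33.48
eef_pos: [453.8, 3.5, 87.0]
tcp_rot: [-0.298, 0.955, 0.0, 0.001]
contact_force: [-0.4, 0.5, 4.4]
width: 37.4
gripper_force: 30.0
t: 33.73
eef_pos: [453.8, 3.6, 87.0]
tcp_rot: [-0.298, 0.955, 0.0, 0.001]
contact_force: [-0.5, 0.7, 8.8]
width: 37.3
gripper_force: 30.0
t: 34.4
eef_pos: [453.0, 3.4, 86.1]
tcp_rot: [0.067, 0.998, 0.0, 0.0]
contact_force: [0.6, -0.1, -0.7]
width: 53.1
gripper_force: 0.0
t: 35.07
eef_pos: [452.9, 3.5, 85.8]
tcp_rot: [0.466, 0.885, -0.0, -0.0]
contact_force: [-0.8, 0.3, 0.6]
width: 44.5
gripper_force: 0.0
t: 35.48
eef_pos: [452.9, 3.3, 85.9]
tcp_rot: [0.464, 0.886, 0.0, -0.0]
contact_force: [0.4, 0.3, -1.5]
width: 37.7
gripper_force: 30.0
t: 36.07
eef_pos: [453.1, 3.8, 219.0]
tcp_rot: [0.464, 0.886, 0.001, 0.0]
contact_force: [-0.1, -0.4, -3.4]
width: 36.9
gripper_force: 30.0
{'shift': [-33.4, 205.1, 0.3], 'turn': [0.1, -0.0, 0.1], 'q7': 1.12}
```

```bash
python3 -m pendant '[{"ax":0,"ay":0,"az":0,"tx":-2,"ty":14,"tz":0,"claw":0.2},{"ax":0,"ay":0,"az":0,"tx":-6,"ty":40,"tz":0,"claw":0.2},{"ax":0,"ay":0,"az":0,"tx":-12,"ty":72,"tz":0,"claw":0.2},{"ax":0,"ay":0,"az":0,"tx":-17,"ty":104,"tz":0,"claw":0.2},{"ax":0,"ay":0,"az":0,"tx":-22,"ty":136,"tz":0,"claw":0.2},{"ax":0,"ay":0,"az":0,"tx":-27,"ty":165,"tz":0,"claw":0.2},{"ax":0,"ay":0,"az":0,"tx":-31,"ty":190,"tz":0,"claw":0.2},{"ax":0,"ay":0,"az":0,"tx":-33.4,"ty":205,"tz":0,"claw":0.2}]'
python3 -m pendant '[{"ax":0,"ay":0,"az":0,"tx":0,"ty":0,"tz":5,"claw":0.2},{"ax":0,"ay":0,"az":0,"tx":0,"ty":0,"tz":15,"claw":0.2},{"ax":0,"ay":0,"az":0,"tx":0,"ty":0,"tz":30,"claw":0.2},{"ax":0,"ay":0,"az":0,"tx":0,"ty":0,"tz":45,"claw":0.2},{"ax":0,"ay":0,"az":0,"tx":0,"ty":0,"tz":58,"claw":0.2},{"ax":0,"ay":0,"az":0,"tx":0,"ty":0,"tz":62,"claw":0.2},{"ax":0,"ay":0,"az":0,"tx":0,"ty":0,"tz":62,"claw":0.2},{"ax":0,"ay":0,"az":0,"tx":0,"ty":0,"tz":62,"claw":0.2}]'
python3 -c "
from v import *
go(*pocket(5),101.5,YAW)"
```

```text
t: 36.73
eef_pos: [641.6, 94.1, 215.5]
tcp_rot: [0.464, 0.886, -0.0, -0.002]
contact_force: [0.3, 0.1, -2.7]
width: 37.4
gripper_force: 30.0
t: 37.4
eef_pos: [640.5, 92.2, 156.9]
tcp_rot: [0.465, 0.886, -0.0, -0.0]
contact_force: [-0.0, -0.8, -2.4]
width: 37.4
gripper_force: 30.0
{'shift': [0.7, 0.8, 55.4], 'turn': [-0.0, -0.0, 0.1], 'q7': 1.0}
```

```bash
python3 -m pendant '[{"ax":0,"ay":0,"az":0,"tx":0.7,"ty":0.7,"tz":3,"claw":0.2},{"ax":0,"ay":0,"az":0,"tx":0.7,"ty":0.7,"tz":6,"claw":0.2},{"ax":0,"ay":0,"az":0,"tx":0.7,"ty":0.7,"tz":9,"claw":0.2},{"ax":0,"ay":0,"az":0,"tx":0.7,"ty":0.7,"tz":11,"claw":0.2}]'
python3 -m pendant '[{"ax":0,"ay":0,"az":0,"tx":0,"ty":0,"tz":2,"claw":0.2},{"ax":0,"ay":0,"az":0,"tx":0,"ty":0,"tz":4,"claw":0.2},{"ax":0,"ay":0,"az":0,"tx":0,"ty":0,"tz":6,"claw":0.2}]'
```

```text
t: 37.73
eef_pos: [640.8, 93.5, 145.8]
tcp_rot: [0.464, 0.886, 0.0, -0.0]
contact_force: [-0.3, 1.0, -2.2]
width: 37.4
gripper_force: 30.0
t: 37.98
eef_pos: [640.8, 93.3, 139.8]
tcp_rot: [0.464, 0.886, 0.0, -0.0]
contact_force: [-0.2, 0.0, -2.4]
width: 37.0
gripper_force: 30.0
```

```bash
python3 -m pendant '[{"ax":0,"ay":0,"az":0,"tx":0,"ty":0,"tz":8,"claw":0.2},{"ax":0,"ay":0,"az":0,"tx":0,"ty":0,"tz":16,"claw":0.2},{"ax":0,"ay":0,"az":0,"tx":0,"ty":0,"tz":24,"claw":0.2},{"ax":0,"ay":0,"az":0,"tx":0,"ty":0,"tz":31,"claw":0.2},{"ax":0,"ay":0,"az":0,"tx":0,"ty":0,"tz":37,"claw":0.2},{"ax":0,"ay":0,"az":0,"tx":0,"ty":0,"tz":37.5,"claw":0.2},{"ax":0,"ay":0,"az":0,"tx":0,"ty":0,"tz":38,"claw":0.2},{"ax":0,"ay":0,"az":0,"tx":0,"ty":0,"tz":38,"claw":0.2}]'
python3 -m pendant '[{"ax":0,"ay":0,"az":0,"tx":0,"ty":0,"tz":0,"claw":0.5},{"ax":0,"ay":0,"az":0,"tx":0,"ty":0,"tz":0,"claw":0.6},{"ax":0,"ay":0,"az":0,"tx":0,"ty":0,"tz":0,"claw":0.7},{"ax":0,"ay":0,"az":0,"tx":0,"ty":0,"tz":-30,"claw":0.7},{"ax":0,"ay":0,"az":0,"tx":0,"ty":0,"tz":-70,"claw":0.7},{"ax":0,"ay":0,"az":0,"tx":0,"ty":0,"tz":-110,"claw":0.7},{"ax":0,"ay":0,"az":0,"tx":0,"ty":0,"tz":-140,"claw":0.7},{"ax":0,"ay":0,"az":0,"tx":0,"ty":0,"tz":-140,"claw":0.7}]'
python3 - <<'E'
from v import *
ims={n:shot(n,n+'9') for n in C}
px={}
for n in C:
    h=cv2.cvtColor(ims[n],cv2.COLOR_RGB2HSV);w=cv2.inRange(h,(0,0,125),(180,25,255))
    t=proj(n,[501,-367,143])
    c,a,l=min(blobs(w,40,400),key=lambda b:np.hypot(*(b[0]-t)))
    ct,_=cv2.findContours(l.astype('uint8'),0,2);r=cv2.minAreaRect(np.array([plane(n,p,148)[:2] for p in max(ct,key=len)[:,0,:]],np.float32))
    px[n]=c;print(n,c,a,plane(n,c,145).round(1),r)
X=tri(px);print(X)
go(501,-367,245,np.radians(118.2))
E
```

```text
t: 38.65
eef_pos: [640.8, 93.3, 101.9]
tcp_rot: [0.465, 0.886, 0.0, -0.0]
contact_force: [-0.8, -0.6, -3.4]
width: 37.4
gripper_force: 30.0
t: 39.32
eef_pos: [644.0, 92.4, 249.0]
tcp_rot: [0.465, 0.885, 0.003, 0.004]
contact_force: [0.9, -1.4, -0.1]
width: 61.9
gripper_force: 0.0
scene [363.40677966 236.13559322] 59 [717.1 -73.1 145. ] ((720.4473876953125, -69.51134490966797), (38.47056198120117, 20.60537338256836), 32.01362609863281)
top [436.13178295 225.90697674] 129 [ 501.9 -368.2  145. ] ((502.2344970703125, -367.65155029296875), (104.62244415283203, 11.232771873474121), 28.358129501342773)
(array([ 631.32651142, -256.03957876,  304.19326578]), np.float64(155.36807661357156))
{'shift': [-298.9, -377.3, -2.6], 'turn': [0.1, 0.1, -83.5], 'q7': 0.95}
```

```bash
python3 -m pendant '[{"ax":0,"ay":0,"az":0,"tx":-10,"ty":-13,"tz":0,"claw":0.7},{"ax":0,"ay":0,"az":0,"tx":-28,"ty":-36,"tz":0,"claw":0.7},{"ax":0,"ay":0,"az":0,"tx":-50,"ty":-63,"tz":0,"claw":0.7},{"ax":0,"ay":0,"az":0,"tx":-74,"ty":-93,"tz":0,"claw":0.7},{"ax":0,"ay":0,"az":0,"tx":-98,"ty":-124,"tz":0,"claw":0.7},{"ax":0,"ay":0,"az":0,"tx":-122,"ty":-154,"tz":0,"claw":0.7},{"ax":0,"ay":0,"az":0,"tx":-146,"ty":-184,"tz":0,"claw":0.7},{"ax":0,"ay":0,"az":0,"tx":-170,"ty":-214,"tz":0,"claw":0.7}]'
python3 -m pendant '[{"ax":0,"ay":0,"az":7,"tx":-22,"ty":-28,"tz":0,"claw":0.7},{"ax":0,"ay":0,"az":14,"tx":-45,"ty":-57,"tz":0,"claw":0.7},{"ax":0,"ay":0,"az":21,"tx":-68,"ty":-86,"tz":0,"claw":0.7},{"ax":0,"ay":0,"az":28,"tx":-90,"ty":-114,"tz":0,"claw":0.7},{"ax":0,"ay":0,"az":35,"tx":-110,"ty":-139,"tz":0,"claw":0.7},{"ax":0,"ay":0,"az":42,"tx":-122,"ty":-155,"tz":0,"claw":0.7},{"ax":0,"ay":0,"az":49,"tx":-128,"ty":-163,"tz":0,"claw":0.7},{"ax":0,"ay":0,"az":56,"tx":-128,"ty":-163,"tz":0,"claw":0.7}]'
python3 -m pendant '[{"ax":0,"ay":0,"az":7,"tx":0,"ty":0,"tz":8,"claw":0.7},{"ax":0,"ay":0,"az":14,"tx":0,"ty":0,"tz":16,"claw":0.7},{"ax":0,"ay":0,"az":21,"tx":0,"ty":0,"tz":24,"claw":0.7},{"ax":0,"ay":0,"az":28,"tx":0,"ty":0,"tz":32,"claw":0.7},{"ax":0,"ay":0,"az":35,"tx":0,"ty":0,"tz":40,"claw":0.7},{"ax":0,"ay":0,"az":40,"tx":0,"ty":0,"tz":48,"claw":0.7},{"ax":0,"ay":0,"az":40,"tx":0,"ty":0,"tz":48,"claw":0.7},{"ax":0,"ay":0,"az":40,"tx":0,"ty":0,"tz":48,"claw":0.7}]'
python3 - <<'E'
from v import *
print(tri({'scene':(223.5,277.7),'top':(435.9,225.85)}))
go(500.5,-367.3,145,np.radians(118.25))
E
```

```text
t: 40.08
eef_pos: [559.9, -169.1, 240.3]
tcp_rot: [0.464, 0.886, -0.0, -0.001]
contact_force: [0.7, -0.1, -0.4]
width: 61.8
gripper_force: 0.0
t: 40.75
eef_pos: [497.5, -368.7, 240.4]
tcp_rot: [0.829, 0.559, -0.001, -0.001]
contact_force: [-0.1, 0.1, 0.7]
width: 61.8
gripper_force: 0.0
t: 41.42
eef_pos: [499.4, -365.6, 192.4]
tcp_rot: [0.969, 0.249, -0.001, -0.001]
contact_force: [-0.8, -0.7, 0.5]
width: 61.8
gripper_force: 0.0
(array([ 501.12069022, -367.05738483,  148.2593044 ]), np.float64(0.8824087706032542))
{'shift': [0.3, 2.1, 47.4], 'turn': [-0.1, 0.1, 0.5], 'q7': 0.24}
```

```bash
python3 -m pendant '[{"ax":0,"ay":0,"az":0.5,"tx":0.5,"ty":1.5,"tz":15,"claw":0.6},{"ax":0,"ay":0,"az":0.5,"tx":0.5,"ty":1.5,"tz":32,"claw":0.6},{"ax":0,"ay":0,"az":0.5,"tx":0.5,"ty":1.5,"tz":47,"claw":0.6},{"ax":0,"ay":0,"az":0.5,"tx":0.5,"ty":1.5,"tz":47,"claw":0.6},{"ax":0,"ay":0,"az":0.5,"tx":0.5,"ty":1.5,"tz":47,"claw":0.4},{"ax":0,"ay":0,"az":0.5,"tx":0.5,"ty":1.5,"tz":47,"claw":0},{"ax":0,"ay":0,"az":0.5,"tx":0.5,"ty":1.5,"tz":47,"claw":0},{"ax":0,"ay":0,"az":0.5,"tx":0.5,"ty":1.5,"tz":47,"claw":0}]'
python3 -m pendant '[{"ax":0,"ay":0,"az":0,"tx":0,"ty":0,"tz":0,"claw":0},{"ax":0,"ay":0,"az":0,"tx":0,"ty":0,"tz":0,"claw":0},{"ax":0,"ay":0,"az":0,"tx":0,"ty":0,"tz":0,"claw":0},{"ax":0,"ay":0,"az":0,"tx":0,"ty":0,"tz":0,"claw":0},{"ax":0,"ay":0,"az":0,"tx":0,"ty":0,"tz":0,"claw":0},{"ax":0,"ay":0,"az":0,"tx":0,"ty":0,"tz":0,"claw":0}]'
```

```text
t: 42.08
eef_pos: [501.4, -367.6, 147.5]
tcp_rot: [0.97, 0.243, 0.0, 0.0]
contact_force: [0.4, -0.3, 0.4]
width: 28.1
gripper_force: 0.0
t: 42.58
eef_pos: [501.3, -367.2, 147.1]
tcp_rot: [0.97, 0.243, 0.0, -0.0]
contact_force: [-0.7, 1.7, 5.0]
width: 13.9
gripper_force: 30.0
```

```bash
python3 -m pendant '[{"ax":0,"ay":0,"az":0,"tx":0,"ty":0,"tz":-10,"claw":0},{"ax":0,"ay":0,"az":0,"tx":0,"ty":0,"tz":-30,"claw":0},{"ax":0,"ay":0,"az":0,"tx":0,"ty":0,"tz":-60,"claw":0},{"ax":0,"ay":0,"az":0,"tx":0,"ty":0,"tz":-90,"claw":0},{"ax":0,"ay":0,"az":0,"tx":0,"ty":0,"tz":-120,"claw":0},{"ax":0,"ay":0,"az":0,"tx":0,"ty":0,"tz":-150,"claw":0},{"ax":0,"ay":0,"az":0,"tx":0,"ty":0,"tz":-180,"claw":0},{"ax":0,"ay":0,"az":0,"tx":0,"ty":0,"tz":-205,"claw":0}]'
python3 -m pendant '[{"ax":0,"ay":0,"az":0,"tx":0,"ty":0,"tz":-15,"claw":0},{"ax":0,"ay":0,"az":0,"tx":0,"ty":0,"tz":-20,"claw":0},{"ax":0,"ay":0,"az":0,"tx":0,"ty":0,"tz":-20,"claw":0},{"ax":0,"ay":0,"az":0,"tx":0,"ty":0,"tz":-20,"claw":0}]'
python3 - <<'E'
from v import *
go(*CEN,372,YAW)
# clamp pads in carrier axes (from first pictures)
for p in([693.4,15],[478.5,328.1]):print((np.array(p)-CEN)@EX,(np.array(p)-CEN)@EY)
E
```

```text
t: 43.25
eef_pos: [500.7, -367.8, 354.3]
tcp_rot: [0.97, 0.243, 0.0, 0.001]
contact_force: [1.7, -0.2, -2.7]
width: 13.5
gripper_force: 30.0
t: 43.58
eef_pos: [501.0, -366.7, 370.3]
tcp_rot: [0.97, 0.243, -0.001, -0.001]
contact_force: [-0.2, 1.1, -4.0]
width: 13.7
gripper_force: 30.0
{'shift': [328.5, -442.9, -0.9], 'turn': [-0.1, 0.1, 83.6], 'q7': 0.01}
-0.9992679540130408 -198.25824437726686
-0.23195604760928185 181.49566440108697
```

```bash
python3 -m pendant '[{"ax":0,"ay":0,"az":0,"tx":8,"ty":-11,"tz":0,"claw":0},{"ax":0,"ay":0,"az":0,"tx":24,"ty":-32,"tz":0,"claw":0},{"ax":0,"ay":0,"az":0,"tx":44,"ty":-59,"tz":0,"claw":0},{"ax":0,"ay":0,"az":0,"tx":66,"ty":-89,"tz":0,"claw":0},{"ax":0,"ay":0,"az":0,"tx":88,"ty":-119,"tz":0,"claw":0},{"ax":0,"ay":0,"az":0,"tx":110,"ty":-149,"tz":0,"claw":0},{"ax":0,"ay":0,"az":0,"tx":132,"ty":-178,"tz":0,"claw":0},{"ax":0,"ay":0,"az":0,"tx":154,"ty":-208,"tz":0,"claw":0}]'
python3 -m pendant '[{"ax":0,"ay":0,"az":-4,"tx":22,"ty":-30,"tz":0,"claw":0},{"ax":0,"ay":0,"az":-10,"tx":44,"ty":-59,"tz":0,"claw":0},{"ax":0,"ay":0,"az":-16,"tx":66,"ty":-89,"tz":0,"claw":0},{"ax":0,"ay":0,"az":-22,"tx":88,"ty":-118,"tz":0,"claw":0},{"ax":0,"ay":0,"az":-28,"tx":110,"ty":-148,"tz":0,"claw":0},{"ax":0,"ay":0,"az":-34,"tx":132,"ty":-178,"tz":0,"claw":0},{"ax":0,"ay":0,"az":-40,"tx":152,"ty":-205,"tz":0,"claw":0},{"ax":0,"ay":0,"az":-46,"tx":166,"ty":-223,"tz":0,"claw":0}]'
python3 -m pendant '[{"ax":0,"ay":0,"az":-6,"tx":0,"ty":0,"tz":0,"claw":0},{"ax":0,"ay":0,"az":-13,"tx":0,"ty":0,"tz":0,"claw":0},{"ax":0,"ay":0,"az":-20,"tx":0,"ty":0,"tz":0,"claw":0},{"ax":0,"ay":0,"az":-27,"tx":0,"ty":0,"tz":0,"claw":0},{"ax":0,"ay":0,"az":-34,"tx":0,"ty":0,"tz":0,"claw":0},{"ax":0,"ay":0,"az":-41,"tx":0,"ty":0,"tz":0,"claw":0},{"ax":0,"ay":0,"az":-47,"tx":0,"ty":0,"tz":0,"claw":0},{"ax":0,"ay":0,"az":-50.4,"tx":0,"ty":0,"tz":0,"claw":0}]'
python3 -m pendant '[{"ax":0,"ay":0,"az":0,"tx":0,"ty":0,"tz":0,"claw":0},{"ax":0,"ay":0,"az":0,"tx":0,"ty":0,"tz":0,"claw":0},{"ax":0,"ay":0,"az":0,"tx":0,"ty":0,"tz":0,"claw":0}]'
python3 - <<'E'
from v import *
go(*CEN,372,YAW);shot('scene','s10')
im=shot('top','t10')
E
```

```text
t: 44.25
eef_pos: [538.1, -108.9, 370.0]
tcp_rot: [0.97, 0.243, -0.001, -0.001]
contact_force: [1.2, 1.0, -2.4]
width: 13.7
gripper_force: 30.0
t: 44.92
eef_pos: [578.9, 168.6, 369.3]
tcp_rot: [0.795, 0.607, -0.002, -0.001]
contact_force: [0.8, 0.1, -2.8]
width: 13.5
gripper_force: 30.0
t: 45.58
eef_pos: [579.1, 163.7, 369.6]
tcp_rot: [0.463, 0.886, -0.001, -0.001]
contact_force: [-0.2, -1.1, -1.9]
width: 13.6
gripper_force: 30.0
t: 45.83
eef_pos: [579.6, 163.7, 370.8]
tcp_rot: [0.466, 0.885, -0.001, -0.001]
contact_force: [-0.8, 0.1, -2.4]
width: 13.9
gripper_force: 30.0
{'shift': [11.3, 10.2, -1.2], 'turn': [-0.1, -0.0, -0.1], 'q7': 0.53}
```

View pics/s10.png

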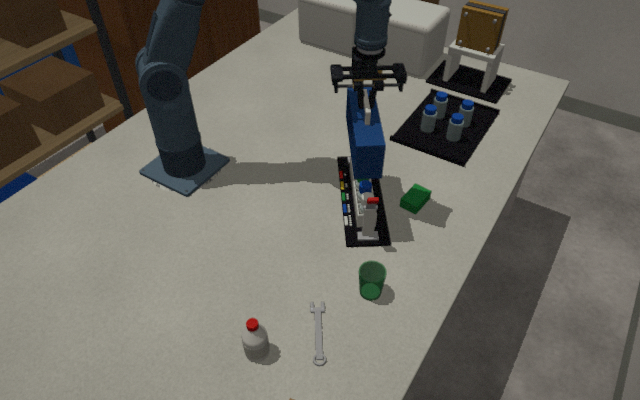

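```bash
python3 -m pendant '[{"ax":0,"ay":0,"az":0,"tx":5,"ty":5,"tz":0,"claw":0},{"ax":0,"ay":0,"az":0,"tx":11,"ty":10,"tz":0,"claw":0},{"ax":0,"ay":0,"az":0,"tx":11,"ty":10,"tz":12,"claw":0},{"ax":0,"ay":0,"az":0,"tx":11,"ty":10,"tz":30,"claw":0},{"ax":0,"ay":0,"az":0,"tx":11,"ty":10,"tz":48,"claw":0},{"ax":0,"ay":0,"az":0,"tx":11,"ty":10,"tz":66,"claw":0},{"ax":0,"ay":0,"az":0,"tx":11,"ty":10,"tz":84,"claw":0},{"ax":0,"ay":0,"az":0,"tx":11,"ty":10,"tz":95,"claw":0}]'
python3 -m pendant '[{"ax":0,"ay":0,"az":0,"tx":0,"ty":0,"tz":2,"claw":0},{"ax":0,"ay":0,"az":0,"tx":0,"ty":0,"tz":2,"claw":0},{"ax":0,"ay":0,"az":0,"tx":0,"ty":0,"tz":2,"claw":0}]'
python3 - <<'E'
from v import *
go(*CEN,159.5,YAW)
E
```

```text
t: 46.6
eef_pos: [580.8, 178.8, 274.1]
tcp_rot: [0.465, 0.885, -0.001, -0.001]
contact_force: [-0.8, 0.2, -2.7]
width: 13.6
gripper_force: 30.0
t: 46.85
eef_pos: [582.5, 178.6, 275.6]
tcp_rot: [0.465, 0.885, 0.0, 0.0]
contact_force: [0.2, -0.7, -2.3]
width: 13.6
gripper_force: 30.0
{'shift': [0.7, -0.7, 116.1], 'turn': [0.1, 0.0, -0.0], 'q7': 0.56}
```

```bash
python3 -m pendant '[{"ax":0,"ay":0,"az":0,"tx":0.5,"ty":-0.5,"tz":8,"claw":0},{"ax":0,"ay":0,"az":0,"tx":0.5,"ty":-0.5,"tz":17,"claw":0},{"ax":0,"ay":0,"az":0,"tx":0.5,"ty":-0.5,"tz":26,"claw":0},{"ax":0,"ay":0,"az":0,"tx":0.5,"ty":-0.5,"tz":35,"claw":0},{"ax":0,"ay":0,"az":0,"tx":0.5,"ty":-0.5,"tz":43,"claw":0},{"ax":0,"ay":0,"az":0,"tx":0.5,"ty":-0.5,"tz":50,"claw":0},{"ax":0,"ay":0,"az":0,"tx":0.5,"ty":-0.5,"tz":55,"claw":0},{"ax":0,"ay":0,"az":0,"tx":0.5,"ty":-0.5,"tz":57,"claw":0}]'
python3 -m pendant '[{"ax":0,"ay":0,"az":0,"tx":0,"ty":0,"tz":4,"claw":0},{"ax":0,"ay":0,"az":0,"tx":0,"ty":0,"tz":8,"claw":0},{"ax":0,"ay":0,"az":0,"tx":0,"ty":0,"tz":12,"claw":0},{"ax":0,"ay":0,"az":0,"tx":0,"ty":0,"tz":15,"claw":0}]'
```

```text
t: 47.52
eef_pos: [580.9, 178.5, 216.9]
tcp_rot: [0.465, 0.885, -0.0, -0.001]
contact_force: [-0.1, 0.1, -3.0]
width: 13.6
gripper_force: 30.0
t: 47.85
eef_pos: [581.3, 178.6, 202.6]
tcp_rot: [0.465, 0.885, 0.0, -0.0]
contact_force: [-0.3, 1.0, -1.9]
width: 13.8
gripper_force: 30.0
```

```bash
python3 -m pendant '[{"ax":0,"ay":0,"az":0,"tx":0,"ty":0,"tz":8,"claw":0},{"ax":0,"ay":0,"az":0,"tx":0,"ty":0,"tz":17,"claw":0},{"ax":0,"ay":0,"az":0,"tx":0,"ty":0,"tz":26,"claw":0},{"ax":0,"ay":0,"az":0,"tx":0,"ty":0,"tz":34,"claw":0},{"ax":0,"ay":0,"az":0,"tx":0,"ty":0,"tz":40,"claw":0},{"ax":0,"ay":0,"az":0,"tx":0,"ty":0,"tz":42,"claw":0},{"ax":0,"ay":0,"az":0,"tx":0,"ty":0,"tz":43,"claw":0},{"ax":0,"ay":0,"az":0,"tx":0,"ty":0,"tz":43.5,"claw":0}]'
python3 -m pendant '[{"ax":0,"ay":0,"az":0,"tx":0,"ty":0,"tz":0.5,"claw":0},{"ax":0,"ay":0,"az":0,"tx":0,"ty":0,"tz":1,"claw":0},{"ax":0,"ay":0,"az":0,"tx":0,"ty":0,"tz":1,"claw":0}]'
```

```text
t: 48.52
eef_pos: [581.5, 178.6, 159.4]
tcp_rot: [0.465, 0.885, 0.0, -0.0]
contact_force: [0.4, 0.3, -2.8]
width: 13.6
gripper_force: 30.0
t: 48.77
eef_pos: [581.7, 178.7, 159.1]
tcp_rot: [0.465, 0.885, 0.0, 0.0]
contact_force: [-1.1, -0.8, 1.6]
width: 13.0
gripper_force: 30.0
```

```bash
python3 -m pendant '[{"ax":0,"ay":0,"az":0,"tx":0,"ty":0,"tz":0,"claw":0.3},{"ax":0,"ay":0,"az":0,"tx":0,"ty":0,"tz":0,"claw":0.5},{"ax":0,"ay":0,"az":0,"tx":0,"ty":0,"tz":0,"claw":0.6},{"ax":0,"ay":0,"az":0,"tx":0,"ty":0,"tz":0,"claw":0.6},{"ax":0,"ay":0,"az":0,"tx":0,"ty":0,"tz":-30,"claw":0.6},{"ax":0,"ay":0,"az":0,"tx":0,"ty":0,"tz":-65,"claw":0},{"ax":0,"ay":0,"az":0,"tx":0,"ty":0,"tz":-95,"claw":0},{"ax":0,"ay":0,"az":0,"tx":0,"ty":0,"tz":-100,"claw":0}]'
python3 -m pendant '[{"ax":0,"ay":0,"az":0,"tx":12,"ty":0,"tz":0,"claw":0},{"ax":0,"ay":0,"az":0,"tx":40,"ty":0,"tz":0,"claw":0},{"ax":0,"ay":0,"az":0,"tx":75,"ty":0,"tz":0,"claw":0},{"ax":0,"ay":0,"az":0,"tx":110,"ty":0,"tz":0,"claw":0},{"ax":0,"ay":0,"az":0,"tx":145,"ty":0,"tz":0,"claw":0},{"ax":0,"ay":0,"az":0,"tx":180,"ty":0,"tz":0,"claw":0},{"ax":0,"ay":0,"az":0,"tx":210,"ty":0,"tz":0,"claw":0},{"ax":0,"ay":0,"az":0,"tx":228,"ty":0,"tz":0,"claw":0}]'
python3 -m pendant '[{"ax":0,"ay":0,"az":0,"tx":0,"ty":0,"tz":0,"claw":0},{"ax":0,"ay":0,"az":0,"tx":0,"ty":0,"tz":0,"claw":0},{"ax":0,"ay":0,"az":0,"tx":0,"ty":0,"tz":0,"claw":0}]'
python3 - <<'E'
from v import *
go(*(CEN+EY*227),194,YAW)
ims={n:shot(n,n+'11') for n in C}
for t,a,_ in blobs(mask(ims['top'],'red'),15):
    for s,b,_ in blobs(mask(ims['scene'],'red'),15):
        X,e=tri({'top':t,'scene':s})
        if e<5 and X[2]>120 and X[1]>-100: print(t.round(),s.round(),X.round(1),round(e,1),'carrier',(X[:2]-CEN)@EX,(X[:2]-CEN)@EY)
a=ims['scene'][80:260,280:460]
cv2.imwrite('pics/c11.png',cv2.resize(a[:,:,::-1],None,fx=3.3,fy=3.3))
E
```

```text
t: 49.43
eef_pos: [584.1, 178.6, 263.7]
tcp_rot: [0.466, 0.885, 0.003, 0.003]
contact_force: [0.7, 0.0, 0.2]
width: 29.1
gripper_force: 0.0
t: 50.1
eef_pos: [447.5, 370.3, 256.4]
tcp_rot: [0.463, 0.886, -0.001, -0.002]
contact_force: [-0.8, -0.2, -0.0]
width: 0.4
gripper_force: 0.0
t: 50.35
eef_pos: [451.9, 365.4, 257.6]
tcp_rot: [0.466, 0.885, -0.001, -0.0]
contact_force: [-0.1, 0.3, -0.6]
width: 0.5
gripper_force: 0.0
{'shift': [-0.3, 1.1, 63.6], 'turn': [-0.1, 0.0, -0.1], 'q7': 0.18}
[303. 153.] [372. 200.] [693.3  14.9 189.3] 0.4 carrier -1.1732417949690048 -198.25607361825428
[185. 226.] [359. 115.] [478.1 327.9 193.2] 0.7 carrier -0.6457025223858881 181.518995197771
```

View pics/c11.png

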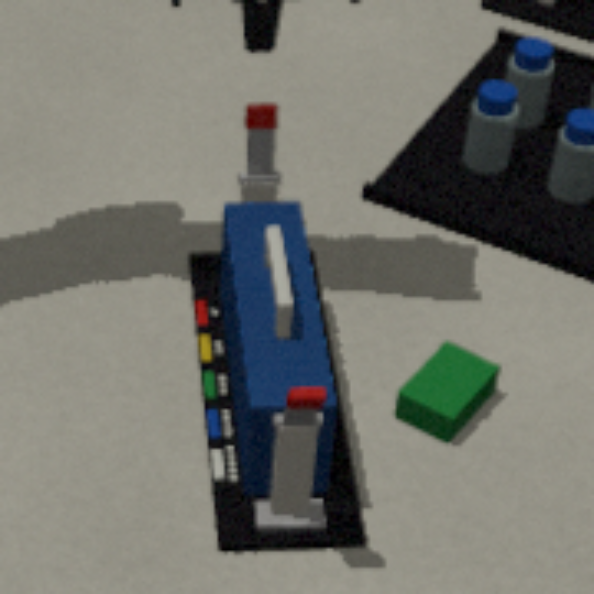

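```bash
python3 -m pendant '[{"ax":0,"ay":0,"az":0,"tx":0,"ty":1,"tz":15,"claw":0},{"ax":0,"ay":0,"az":0,"tx":0,"ty":1,"tz":35,"claw":0},{"ax":0,"ay":0,"az":0,"tx":0,"ty":1,"tz":55,"claw":0},{"ax":0,"ay":0,"az":0,"tx":0,"ty":1,"tz":63,"claw":0},{"ax":0,"ay":0,"az":0,"tx":-6,"ty":1,"tz":63,"claw":0},{"ax":0,"ay":0,"az":0,"tx":-16,"ty":1,"tz":63,"claw":0},{"ax":0,"ay":0,"az":0,"tx":-26,"ty":1,"tz":63,"claw":0},{"ax":0,"ay":0,"az":0,"tx":-36,"ty":1,"tz":63,"claw":0}]'
python3 -m pendant '[{"ax":0,"ay":0,"az":0,"tx":-9,"ty":0,"tz":0,"claw":0},{"ax":0,"ay":0,"az":0,"tx":-18,"ty":0,"tz":0,"claw":0},{"ax":0,"ay":0,"az":0,"tx":-27,"ty":0,"tz":0,"claw":0},{"ax":0,"ay":0,"az":0,"tx":-35,"ty":0,"tz":0,"claw":0},{"ax":0,"ay":0,"az":0,"tx":-41,"ty":0,"tz":0,"claw":0},{"ax":0,"ay":0,"az":0,"tx":-41,"ty":0,"tz":0,"claw":0},{"ax":0,"ay":0,"az":0,"tx":-41,"ty":0,"tz":0,"claw":0}]'
python3 - <<'E'
from v import *
p=env.state()['eef_pos'];print((p[:2]-CEN)@EX,(p[:2]-CEN)@EY,p[2])
im=shot('scene','s12');a=im[80:260,280:460]
cv2.imwrite('pics/c12.png',cv2.resize(a[:,:,::-1],None,fx=3.3,fy=3.3))
E
```

```text
t: 51.12
eef_pos: [474.7, 336.7, 196.9]
tcp_rot: [0.466, 0.885, 0.001, 0.0]
contact_force: [-1.7, 1.9, 2.9]
width: 0.4
gripper_force: 1.3
t: 51.7
eef_pos: [497.0, 302.5, 195.4]
tcp_rot: [0.466, 0.885, -0.0, 0.0]
contact_force: [-0.5, 0.0, 0.2]
width: 0.4
gripper_force: 0.0
0.4767484317275992 149.9523546338068 195.43417960979173
```

View pics/c12.png

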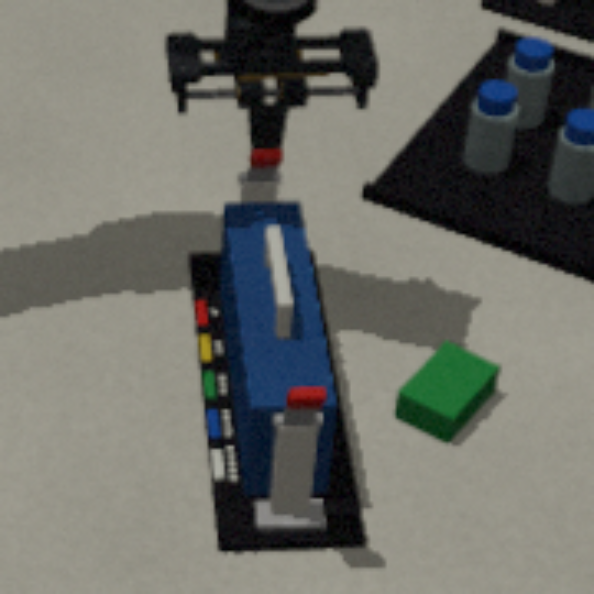

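```bash
python3 -m pendant '[{"ax":0,"ay":0,"az":0,"tx":-10,"ty":0,"tz":5,"claw":0},{"ax":0,"ay":0,"az":0,"tx":-20,"ty":0,"tz":12,"claw":0},{"ax":0,"ay":0,"az":0,"tx":-27,"ty":0,"tz":19,"claw":0},{"ax":0,"ay":0,"az":0,"tx":-33,"ty":0,"tz":26,"claw":0},{"ax":0,"ay":0,"az":0,"tx":-37,"ty":0,"tz":32,"claw":0},{"ax":0,"ay":0,"az":0,"tx":-40,"ty":0,"tz":37,"claw":0},{"ax":0,"ay":0,"az":0,"tx":-40,"ty":0,"tz":40,"claw":0},{"ax":0,"ay":0,"az":0,"tx":-40,"ty":0,"tz":41,"claw":0}]'
python3 -m pendant '[{"ax":0,"ay":0,"az":0,"tx":0,"ty":0,"tz":1,"claw":0},{"ax":0,"ay":0,"az":0,"tx":0,"ty":0,"tz":2,"claw":0},{"ax":0,"ay":0,"az":0,"tx":0,"ty":0,"tz":2,"claw":0}]'
```

```text
t: 52.42
eef_pos: [519.5, 269.7, 153.9]
tcp_rot: [0.466, 0.885, -0.0, 0.0]
contact_force: [0.2, -1.2, 1.1]
width: 0.6
gripper_force: 0.7
t: 52.67
eef_pos: [519.4, 270.3, 152.9]
tcp_rot: [0.465, 0.885, 0.0, 0.0]
contact_force: [-0.6, -2.1, 2.7]
width: 0.4
gripper_force: 1.7
```

```bash
python3 -m pendant '[{"ax":0,"ay":0,"az":0,"tx":0,"ty":0,"tz":1,"claw":0},{"ax":0,"ay":0,"az":0,"tx":0,"ty":0,"tz":1.5,"claw":0},{"ax":0,"ay":0,"az":0,"tx":0,"ty":0,"tz":2,"claw":0},{"ax":0,"ay":0,"az":0,"tx":0,"ty":0,"tz":2,"claw":0}]'
python3 -m pendant '[{"ax":0,"ay":0,"az":0,"tx":0,"ty":0,"tz":0.5,"claw":0},{"ax":0,"ay":0,"az":0,"tx":0,"ty":0,"tz":0.5,"claw":0}]'
```

```text
t: 53.0
eef_pos: [519.5, 270.3, 152.6]
tcp_rot: [0.465, 0.885, 0.001, -0.0]
contact_force: [-6.1, -4.3, 18.5]
width: 0.3
gripper_force: 9.9
t: 53.17
eef_pos: [519.5, 270.4, 152.5]
tcp_rot: [0.465, 0.885, 0.001, -0.0]
contact_force: [-6.8, -4.0, 23.2]
width: 0.3
gripper_force: 11.8
```

```bash
python3 -m pendant '[{"ax":0,"ay":0,"az":0,"tx":0,"ty":0,"tz":-15,"claw":0},{"ax":0,"ay":0,"az":0,"tx":0,"ty":0,"tz":-45,"claw":0},{"ax":0,"ay":0,"az":0,"tx":0,"ty":0,"tz":-80,"claw":0},{"ax":0,"ay":0,"az":0,"tx":-20,"ty":0,"tz":-105,"claw":0},{"ax":0,"ay":0,"az":0,"tx":-50,"ty":0,"tz":-105,"claw":0},{"ax":0,"ay":0,"az":0,"tx":-85,"ty":0,"tz":-105,"claw":0},{"ax":0,"ay":0,"az":0,"tx":-120,"ty":0,"tz":-105,"claw":0},{"ax":0,"ay":0,"az":0,"tx":-155,"ty":0,"tz":-105,"claw":0}]'
python3 -m pendant '[{"ax":0,"ay":0,"az":0,"tx":-33,"ty":0,"tz":0,"claw":0},{"ax":0,"ay":0,"az":0,"tx":-66,"ty":0,"tz":0,"claw":0},{"ax":0,"ay":0,"az":0,"tx":-99,"ty":0,"tz":0,"claw":0},{"ax":0,"ay":0,"az":0,"tx":-132,"ty":0,"tz":0,"claw":0},{"ax":0,"ay":0,"az":0,"tx":-162,"ty":0,"tz":0,"claw":0},{"ax":0,"ay":0,"az":0,"tx":-184,"ty":0,"tz":0,"claw":0},{"ax":0,"ay":0,"az":0,"tx":-197,"ty":0,"tz":0,"claw":0},{"ax":0,"ay":0,"az":0,"tx":-197,"ty":0,"tz":0,"claw":0}]'
python3 -m pendant '[{"ax":0,"ay":0,"az":0,"tx":0,"ty":0,"tz":0,"claw":0},{"ax":0,"ay":0,"az":0,"tx":0,"ty":0,"tz":0,"claw":0}]'
python3 - <<'E'
from v import *
go(*(CEN-EY*240),194,YAW)
E
```

```text
t: 53.83
eef_pos: [607.6, 142.5, 255.2]
tcp_rot: [0.465, 0.886, 0.001, -0.0]
contact_force: [0.4, -0.0, -0.7]
width: 0.2
gripper_force: 0.0
t: 54.5
eef_pos: [719.3, -22.4, 254.7]
tcp_rot: [0.467, 0.884, -0.001, 0.0]
contact_force: [-0.5, 0.1, 0.4]
width: 0.5
gripper_force: 0.0
t: 54.67
eef_pos: [718.4, -16.9, 254.6]
tcp_rot: [0.464, 0.886, 0.001, -0.001]
contact_force: [-0.3, 0.5, 0.2]
width: 0.3
gripper_force: 0.0
{'shift': [-1.4, -1.5, 60.6], 'turn': [0.0, -0.1, 0.1], 'q7': 0.89}
```

```bash
python3 -m pendant '[{"ax":0,"ay":0,"az":0,"tx":0,"ty":-1,"tz":15,"claw":0},{"ax":0,"ay":0,"az":0,"tx":0,"ty":-1,"tz":35,"claw":0},{"ax":0,"ay":0,"az":0,"tx":0,"ty":-1,"tz":54,"claw":0},{"ax":0,"ay":0,"az":0,"tx":0,"ty":-1,"tz":60,"claw":0},{"ax":0,"ay":0,"az":0,"tx":6,"ty":-1,"tz":60,"claw":0},{"ax":0,"ay":0,"az":0,"tx":16,"ty":-1,"tz":60,"claw":0},{"ax":0,"ay":0,"az":0,"tx":26,"ty":-1,"tz":60,"claw":0},{"ax":0,"ay":0,"az":0,"tx":36,"ty":-1,"tz":60,"claw":0}]'
python3 -m pendant '[{"ax":0,"ay":0,"az":0,"tx":9,"ty":0,"tz":0,"claw":0},{"ax":0,"ay":0,"az":0,"tx":18,"ty":0,"tz":0,"claw":0},{"ax":0,"ay":0,"az":0,"tx":27,"ty":0,"tz":0,"claw":0},{"ax":0,"ay":0,"az":0,"tx":36,"ty":0,"tz":0,"claw":0},{"ax":0,"ay":0,"az":0,"tx":45,"ty":0,"tz":0,"claw":0},{"ax":0,"ay":0,"az":0,"tx":53,"ty":0,"tz":0,"claw":0},{"ax":0,"ay":0,"az":0,"tx":53,"ty":0,"tz":0,"claw":0},{"ax":0,"ay":0,"az":0,"tx":53,"ty":0,"tz":0,"claw":0}]'
python3 - <<'E'
from v import *
p=env.state()['eef_pos'];print((p[:2]-CEN)@EX,(p[:2]-CEN)@EY,p[2])
E
```

```text
t: 55.33
eef_pos: [698.3, 10.3, 196.9]
tcp_rot: [0.465, 0.885, 0.001, 0.002]
contact_force: [2.7, -2.2, 3.0]
width: 0.3
gripper_force: 1.8
t: 56.0
eef_pos: [666.7, 54.7, 194.4]
tcp_rot: [0.465, 0.885, 0.0, -0.001]
contact_force: [-0.5, -0.5, -0.1]
width: 0.8
gripper_force: 0.0
-0.4690657171949303 -150.3598681420077 194.43645878011955
```

```bash
python3 -m pendant '[{"ax":0,"ay":0,"az":0,"tx":10,"ty":0,"tz":5,"claw":0},{"ax":0,"ay":0,"az":0,"tx":20,"ty":0,"tz":12,"claw":0},{"ax":0,"ay":0,"az":0,"tx":27,"ty":0,"tz":19,"claw":0},{"ax":0,"ay":0,"az":0,"tx":33,"ty":0,"tz":26,"claw":0},{"ax":0,"ay":0,"az":0,"tx":37,"ty":0,"tz":32,"claw":0},{"ax":0,"ay":0,"az":0,"tx":40,"ty":0,"tz":37,"claw":0},{"ax":0,"ay":0,"az":0,"tx":40,"ty":0,"tz":40,"claw":0},{"ax":0,"ay":0,"az":0,"tx":40,"ty":0,"tz":41,"claw":0}]'
python3 -m pendant '[{"ax":0,"ay":0,"az":0,"tx":0,"ty":0,"tz":1,"claw":0},{"ax":0,"ay":0,"az":0,"tx":0,"ty":0,"tz":2,"claw":0},{"ax":0,"ay":0,"az":0,"tx":0,"ty":0,"tz":3,"claw":0},{"ax":0,"ay":0,"az":0,"tx":0,"ty":0,"tz":3,"claw":0}]'
```

```text
t: 56.67
eef_pos: [644.1, 87.3, 153.0]
tcp_rot: [0.465, 0.885, 0.0, -0.001]
contact_force: [-2.6, 2.2, 3.3]
width: 0.5
gripper_force: 1.9
t: 57.0
eef_pos: [644.2, 87.2, 152.7]
tcp_rot: [0.465, 0.885, 0.001, -0.002]
contact_force: [-9.0, 2.8, 15.7]
width: 0.4
gripper_force: 8.4
```

Firm stop at the same height. Lift away, wait, and check both views.

```bash
python3 -m pendant '[{"ax":0,"ay":0,"az":0,"tx":0,"ty":0,"tz":1,"claw":0},{"ax":0,"ay":0,"az":0,"tx":0,"ty":0,"tz":1,"claw":0}]'
python3 -m pendant '[{"ax":0,"ay":0,"az":0,"tx":0,"ty":0,"tz":-15,"claw":0},{"ax":0,"ay":0,"az":0,"tx":0,"ty":0,"tz":-50,"claw":0},{"ax":0,"ay":0,"az":0,"tx":0,"ty":0,"tz":-90,"claw":0},{"ax":0,"ay":0,"az":0,"tx":0,"ty":-25,"tz":-120,"claw":0},{"ax":0,"ay":0,"az":0,"tx":0,"ty":-60,"tz":-130,"claw":0},{"ax":0,"ay":0,"az":0,"tx":0,"ty":-95,"tz":-130,"claw":0},{"ax":0,"ay":0,"az":0,"tx":0,"ty":-130,"tz":-130,"claw":0},{"ax":0,"ay":0,"az":0,"tx":0,"ty":-160,"tz":-130,"claw":0}]'
python3 -m pendant '[{"ax":0,"ay":0,"az":0,"tx":0,"ty":-30,"tz":0,"claw":0},{"ax":0,"ay":0,"az":0,"tx":0,"ty":-50,"tz":0,"claw":0},{"ax":0,"ay":0,"az":0,"tx":0,"ty":-60,"tz":0,"claw":0},{"ax":0,"ay":0,"az":0,"tx":0,"ty":-60,"tz":0,"claw":0},{"ax":0,"ay":0,"az":0,"tx":0,"ty":-60,"tz":0,"claw":0},{"ax":0,"ay":0,"az":0,"tx":0,"ty":-60,"tz":0,"claw":0}]'
python3 - <<'E'
from v import *
ims={n:shot(n,n+'13') for n in C}
a=cv2.resize(ims['scene'][130:260,310:450],None,fx=2.8,fy=4);b=cv2.resize(ims['top'][130:260,165:345],None,fx=2.2,fy=4)
cv2.imwrite('pics/c13.png',np.hstack([a,b])[:,:,::-1])
for t,a,_ in blobs(mask(ims['top'],'red'),15):
    for s,b,_ in blobs(mask(ims['scene'],'red'),15):
        X,e=tri({'top':t,'scene':s})
        if e<5 and X[2]>100 and X[1]>-100: print(X.round(1),round(e,1),'carrier',(X[:2]-CEN)@EX,(X[:2]-CEN)@EY)
E
```

```text
t: 57.17
eef_pos: [644.3, 87.2, 152.5]
tcp_rot: [0.465, 0.885, 0.001, -0.002]
contact_force: [-11.7, 3.5, 23.4]
width: 0.4
gripper_force: 11.6
t: 57.83
eef_pos: [511.3, -6.2, 280.3]
tcp_rot: [0.466, 0.885, 0.0, 0.0]
contact_force: [0.9, -1.0, 0.3]
width: 0.6
gripper_force: 0.0
t: 58.33
eef_pos: [465.0, -37.6, 280.2]
tcp_rot: [0.465, 0.885, 0.0, 0.0]
contact_force: [0.1, 0.6, 0.2]
width: 0.4
gripper_force: 0.0
[610.8  75.1 295.8] 4.6 carrier -34.89579267109256 -101.91133707436569
[640.9  91.3 138. ] 1.0 carrier -0.9322515547907999 -105.68039776893522
[522.9 262.8 136.8] 1.1 carrier -0.7494034257630504 102.52251405766529
```

View pics/c13.png

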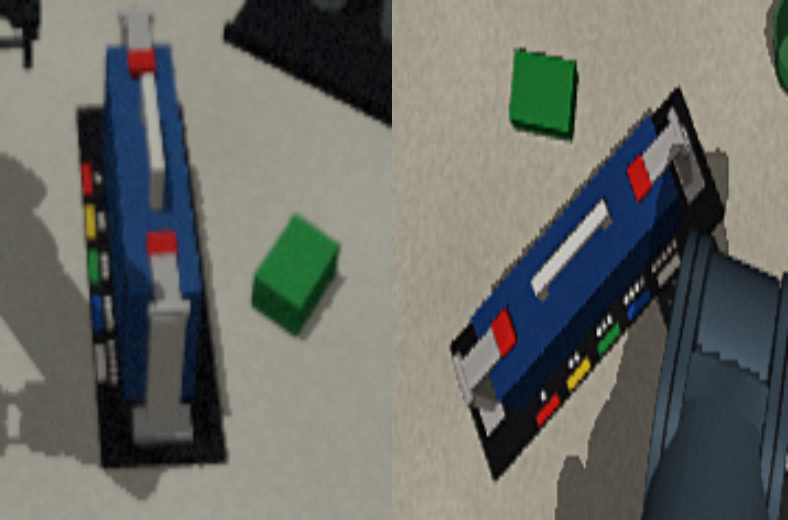

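Both red pads, at (143,60) and (160,242) in the scene view, lie flat on the hood at ±104 mm and about 133 mm high. The hood is seated and the arm is clear.

```bash
python3 -c "
from rig import ticket
print(ticket.close_job())"
```

```text
the job is handed in; nothing more can be done
None
```

I put all five bottles in their pockets in order, seated the hood on the base plate and then swung both clamps fully down, and I handed the job in at about 58 s; the green bottle met about 33 N at the pocket rim before it went in.

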